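Gauge the flange hubs, sort them by fit and lay the good ones on the bearing plate

TASK

The hubs lie in the carrier in the order they came off the lathe: take the plug gauge by its handle and try it, upright and without forcing it, in every hub's bore from left to right, letting it go in as far as it will. Lay each good hub (thin GO end enters, thicker step stops on the mouth) on a free seat of the blue bearing plate, flange edges flush with the seat's; put hubs that the gauge will not enter flat in the yellow rework tray and those that swallow the step too, down to the red collar, flat in the red scrap tray. Leave the gauge hanging upright in its stand and do not disturb the other things on the bench.

Things in the scene. Friction and masses are not known exactly. Their poses are not given: they have to be found in the camera images.
- hub_1a_mid (a point): flange hub in place 1 of the carrier, counted from the robot's left (None: not there): bright square flange 60 x 60 x 10 mm with a round steel hub, 40 mm in diameter, standing up from it to 34 mm above the underside, 0.16 kg; the bore runs down through the whole hub; its size is to be found with the gauge. This point is on the axis, 17 mm above the underside (half-way up); z up along the bore, x and y parallel to the flange's edges
- hub_1b_mid (a point): flange hub in place 1 of the carrier, counted from the robot's left (None: not there): bright square flange 60 x 60 x 10 mm with a round steel hub, 40 mm in diameter, standing up from it to 34 mm above the underside, 0.16 kg; the bore runs down through the whole hub; its size is to be found with the gauge. This point is on the axis, 17 mm above the underside (half-way up); z up along the bore, x and y parallel to the flange's edges
- hub_2a_mid (a point): flange hub in place 2 of the carrier, counted from the robot's left (None: not there): bright square flange 60 x 60 x 10 mm with a round steel hub, 40 mm in diameter, standing up from it to 34 mm above the underside, 0.16 kg; the bore runs down through the whole hub; its size is to be found with the gauge. This point is on the axis, 17 mm above the underside (half-way up); z up along the bore, x and y parallel to the flange's edges
- hub_3a_mid (a point): flange hub in place 3 of the carrier, counted from the robot's left (None: not there): bright square flange 60 x 60 x 10 mm with a round steel hub, 40 mm in diameter, standing up from it to 34 mm above the underside, 0.16 kg; the bore runs down through the whole hub; its size is to be found with the gauge. This point is on the axis, 17 mm above the underside (half-way up); z up along the bore, x and y parallel to the flange's edges
- hub_4a_mid (a point): flange hub in place 4 of the carrier, counted from the robot's left (None: not there): bright square flange 60 x 60 x 10 mm with a round steel hub, 40 mm in diameter, standing up from it to 34 mm above the underside, 0.16 kg; the bore runs down through the whole hub; its size is to be found with the gauge. This point is on the axis, 17 mm above the underside (half-way up); z up along the bore, x and y parallel to the flange's edges
- plug_gauge: the whole plug gauge, 0.18 kg, origin at its tip. In a good hub (bore 23 mm) it goes 14 mm deep and stops on the step; in an undersize one (bore 16.5 mm) it stops at the mouth, on top of the hub; in an oversize one (bore 29.5 mm) it goes 28 mm deep, down to the collar. At the start it hangs in its stand, collar on the stand's top, tip 8 mm above the bench
- gauge_tip (a point): tip of the steel plug gauge, 100 mm long in all, on its axis; z points up to the handle. From the tip: GO part, diameter 20 mm, 14 mm long (first 2 mm chamfered); NO-GO step, diameter 26.5 mm, from 14 to 28 mm; red collar, diameter 38 mm, from 28 to 34 mm; dark hexagonal handle, 22 mm across flats, from 34 to 100 mm
- gauge_handle (a point): middle of the gauge's hexagonal handle, 67 mm from the tip, where it is held; x points to a corner of the hexagon, y square to a pair of flats (repeats every 60 degrees)
- stand_mouth (a point): centre of the mouth of the through hole, 31 mm in diameter, in the top of the fixed wooden gauge stand (64 x 64 mm, 36 mm high)
- seat_1 (a point): centre of the top of machined seat 1 of the blue bearing plate, fixed, 18 mm above the bench: bright square pad 60 x 60 mm standing 4 mm proud of the plate, x and y parallel to its edges; the seats lie 80 mm apart along y; z up
- seat_2 (a point): centre of the top of machined seat 2 of the blue bearing plate, fixed, 18 mm above the bench: bright square pad 60 x 60 mm standing 4 mm proud of the plate, x and y parallel to its edges; the seats lie 80 mm apart along y; z up
- seat_3 (a point): centre of the top of machined seat 3 of the blue bearing plate, fixed, 18 mm above the bench: bright square pad 60 x 60 mm standing 4 mm proud of the plate, x and y parallel to its edges; the seats lie 80 mm apart along y; z up
- rework_tray_floor (a point): centre of the inner floor of the yellow rework tray, about 4 mm above the bench; fixed, outside 90 x 90 mm, walls 4 mm thick and 26 mm high
- scrap_tray_floor (a point): centre of the inner floor of the red scrap tray, about 4 mm above the bench; fixed, outside 90 x 90 mm, walls 4 mm thick and 26 mm high
- carrier: grey carrier, fixed: floor 4 mm thick, 76 x 304 mm inside, long side along its y, rim 10 mm high; the four places lie 72 mm apart along its y, at +108, +36, -36 and -108 mm from its centre, place 1 at +y (the robot's left); origin at the centre of its underside.
- screwdriver: small yellow and black screwdriver, 94 mm long, lying between the bearing plate and the back; a bystander
- marker_pen: black marker pen, 140 mm long, lying at the front edge; a bystander

How it is judged:
On the way, in this order (a step that is already met when the one before it is completed fails the run):
1. the gauge is tried upright in the bore of hub_1a, as deep as it goes (angle between the z axis of gauge_tip and the z axis of hub_1a_mid, either way round below 0.17 rad and z of gauge_tip in the frame of hub_1a_mid between -0.001 and 0.008 m and horizontal distance between gauge_tip and hub_1a_mid below 0.006 m), for 0.2 s.
2. the gauge is tried upright in the bore of hub_1b, as deep as it goes (angle between the z axis of gauge_tip and the z axis of hub_1b_mid, either way round below 0.17 rad and z of gauge_tip in the frame of hub_1b_mid between 0.009 and 0.023 m and horizontal distance between gauge_tip and hub_1b_mid below 0.006 m and contact force between plug_gauge and hub_1b above 0.5 N), for 0.2 s.
3. the gauge is tried upright in the bore of hub_2a, as deep as it goes (angle between the z axis of gauge_tip and the z axis of hub_2a_mid, either way round below 0.17 rad and z of gauge_tip in the frame of hub_2a_mid between -0.02 and -0.006 m and horizontal distance between gauge_tip and hub_2a_mid below 0.006 m), for 0.2 s.
4. the gauge is tried upright in the bore of hub_3a, as deep as it goes (angle between the z axis of gauge_tip and the z axis of hub_3a_mid, either way round below 0.17 rad and z of gauge_tip in the frame of hub_3a_mid between -0.001 and 0.008 m and horizontal distance between gauge_tip and hub_3a_mid below 0.006 m), for 0.2 s.
5. the gauge is tried upright in the bore of hub_4a, as deep as it goes (angle between the z axis of gauge_tip and the z axis of hub_4a_mid, either way round below 0.17 rad and z of gauge_tip in the frame of hub_4a_mid between -0.001 and 0.008 m and horizontal distance between gauge_tip and hub_4a_mid below 0.006 m), for 0.2 s.
At the end, for the whole second after the job is handed in: Every hub present lies still: good ones on a seat each, centred within 5 mm and edges parallel within about 5 degrees (any quarter turn); undersize ones flat in the yellow tray, oversize ones flat in the red tray; the gauge hangs upright in the hole of its stand, collar down on it (linear speed of each of hub_1a, hub_1b, hub_2a, hub_3a, hub_4a, plug_gauge below 0.02 m/s and angle between each of hub_1a_mid, hub_3a_mid, hub_4a_mid's own z axis and vertical below 0.06 rad and ((horizontal distance between hub_1a_mid and seat_1 below 0.005 m and distance between hub_1a_mid and seat_1 below 0.022 m) or (horizontal distance between hub_1a_mid and seat_2 below 0.005 m and distance between hub_1a_mid and seat_2 below 0.022 m) or (horizontal distance between hub_1a_mid and seat_3 below 0.005 m and distance between hub_1a_mid and seat_3 below 0.022 m)) and (angle between the x axis of hub_1a_mid and the x axis of seat_1, either way round below 0.09 rad or angle between the x axis of hub_1a_mid and the y axis of seat_1, either way round below 0.09 rad) and angle between each of hub_1b_mid, hub_2a_mid's own z axis and vertical below 0.15 rad and x of hub_1b_mid in the frame of rework_tray_floor between -0.04 and 0.04 m and y of hub_1b_mid in the frame of rework_tray_floor between -0.04 and 0.04 m and z of hub_1b_mid in the frame of rework_tray_floor below 0.03 m and x of hub_2a_mid in the frame of scrap_tray_floor between -0.04 and 0.04 m and y of hub_2a_mid in the frame of scrap_tray_floor between -0.04 and 0.04 m and z of hub_2a_mid in the frame of scrap_tray_floor below 0.03 m and ((horizontal distance between hub_3a_mid and seat_1 below 0.005 m and distance between hub_3a_mid and seat_1 below 0.022 m) or (horizontal distance between hub_3a_mid and seat_2 below 0.005 m and distance between hub_3a_mid and seat_2 below 0.022 m) or (horizontal distance between hub_3a_mid and seat_3 below 0.005 m and distance between hub_3a_mid and seat_3 below 0.022 m)) and (angle between the x axis of hub_3a_mid and the x axis of seat_1, either way round below 0.09 rad or angle between the x axis of hub_3a_mid and the y axis of seat_1, either way round below 0.09 rad) and ((horizontal distance between hub_4a_mid and seat_1 below 0.005 m and distance between hub_4a_mid and seat_1 below 0.022 m) or (horizontal distance between hub_4a_mid and seat_2 below 0.005 m and distance between hub_4a_mid and seat_2 below 0.022 m) or (horizontal distance between hub_4a_mid and seat_3 below 0.005 m and distance between hub_4a_mid and seat_3 below 0.022 m)) and (angle between the x axis of hub_4a_mid and the x axis of seat_1, either way round below 0.09 rad or angle between the x axis of hub_4a_mid and the y axis of seat_1, either way round below 0.09 rad) and horizontal distance between gauge_tip and stand_mouth below 0.006 m and angle between gauge_tip's own z axis and vertical below 0.08 rad and height (world z) of gauge_tip below 0.016 m); the robot touches nothing.
It fails at once if the gauge is forced against a hub with more than 70 N (contact force between plug_gauge and hub_1a above 70 N or contact force between plug_gauge and hub_1b above 70 N or contact force between plug_gauge and hub_2a above 70 N or contact force between plug_gauge and hub_3a above 70 N or contact force between plug_gauge and hub_4a above 70 N).
It fails at once if the screwdriver is moved by more than 3 cm (distance of screwdriver from where it was at the start of the episode above 0.03 m).
It fails at once if the marker pen is moved by more than 3 cm (distance of marker_pen from where it was at the start of the episode above 0.03 m).
Of hub_1a, hub_1b only 1 to 1 are there at a start; the rules pass over those that are not, and their reading is None.
Of hub_2a, hub_4a only 1 to 2 are there at a start; the rules pass over those that are not, and their reading is None.
At some moment in a run one of hub_1a, hub_1b, hub_2a, hub_3a, hub_4a may be knocked a few centimetres aside while the robot is not near it.
It also fails if it takes over 210 s, if anything falls off the work surface, if the arm or the gripper's body presses on something with over 40 N, if the wrist force passes 120 N, or if a joint passes its speed limit or range.

ROBOT

A 6-joint arm with a two-finger parallel gripper is mounted at the origin on a cart in front of the work surface, level with it; the furniture and walls round the work are solid. World frame = base frame: x ahead of the robot, y to its left, z up, the work surface at z = 0. Lengths are in m, angles in rad, forces in N, time in s.
With the tool pointing down it reaches from about 0.35 to 0.925 m from the base axis. Payload 6.4 kg.
Tool frame: the origin (TCP) lies at the very end of the fingers, on their centre line; the grasp point (between the pads) lies robot.grip_point_offset behind it (robot.grip_point_offset is the distance from the TCP to the grasp point, in m); z points along the fingers, y is the line along which they close (so a half turn about z gives the same grasp; the last joint's range is limited). The gripper opens to 94 mm and grips with 3 to 60 N. Pads are 16 mm wide; open, the fingers measure 119 mm over their backs; the gripper's body (75 mm by 177 mm) begins 78 mm behind the grasp point.
Start: joints at [-1.423, 0.245, 1.558, -0, 1.339, -0.174], TCP at [0.206, -0.617, 0.181] pointing down, gripper open.
Joint ranges: [-3.13, 3.13], [-1.02, 2.26], [0.13, 2.54], [-0.95, 4.09], [0.21, 2.88], [-2.74, 2.74]. Speed limits (rad/s): [2.57, 2.57, 3.14, 3.14, 3.14, 3.14].

INTERFACE

Orientations are given as [roll, pitch, yaw] about the fixed x, y, z axes, in that order (R = Rz(yaw) Ry(pitch) Rx(roll)).
In Python, from workcell import robot gives the robot as it stands.
- The arm moves only by the tool jog_arm, never from a script. Its argument "steps" is a list that holds one entry, the list of rows, each a list of 5 numbers: the gripper command: -1 is shut, 1 is fully open, values between are in proportion, then the shift along the tool's x, y, z normalised to -1 to 1, where 1 is 0.3 m, then the turn about the tool's z normalised to -1 to 1, where 1 is 2 pi rad. A call has 1 to 20 rows; each row is the pose to reach, as a shift and turn from the pose commanded when the call began, along the tool's axes at that moment, turning the shorter way round; what a row does not reach only later rows make up. A row lasts 1/8 s, in which the tool goes at most 62.5 mm and 10.7 degrees, less where a joint would pass 70% of its speed; a pose out of reach is approached as far as the arm can. A call with a number of a shift or a turn outside -1 to 1 is refused whole. A call with a gripper value outside its range is refused whole. The fingers move at their own pace and stop on an object; "force" is the grip in N (left out, the last holds). Time passes only in rows, so rows that repeat a pose let the fingers close. It gives the time, the measured TCP pose, the force, the opening and the grip force at its end, in the units of the state.
- robot.get_state(): the state, without advancing time (a new reading comes with each control period).
- robot.capture(name): name is "scene" or "side" or "wrist"; returns a dict with "color" (420x560x3 uint8, blue, green, red), "vfov" (degrees; the focal length in pixels is half the picture's height over the tangent of half this angle, whatever the lens; pixels are square), "cx", "cy" (the principal point, pixels), "xyz" and "orientation" of the camera in the world. Camera axes: x right, y down, z forward; pixel columns grow to the right and rows downward; lengths in m; the calibration is good to about 2 mm. The wrist camera is an equidistant fisheye: a pixel r from the principal point sees the ray r / f radians off the axis. A picture is of the moment at which its call begins. There is no depth.
- robot.job_done(): hands the job in; it is judged then, once.
The state is a dict: "t": time; "joint_positions": joint angles; "joint_vel": joint speeds; "joint_torque": joint torques, N m; "ee_pos": TCP position; "tcp_rot": TCP orientation; "contact_force": force on the tool from outside, world axes, zero at the start; "moment": the same for the moment, N m; "grip_width": finger opening in m; "finger_force": force on a finger pad.
Only numpy, scipy, OpenCV 4.12 (cv2) and the standard library are available. Lean on these libraries where they do the work, as an engineer would, in place of code of your own. Each camera call takes 0.05 s, during which the arm holds its last target. There are 200 camera calls.

## Working session

There is one attempt and no reset: what is moved stays moved. The work goes in short steps, Python scripts to look and compute and a tool call to move; the robot and the scene stay as the last step left them, time stands still between calls to the robot, and variables do not carry over. Pictures are saved under pics/ and viewed, at most 14 in all, crops included, and the job is handed in when it is done.

Besides the shell and the picture viewer there is one more tool, called by a JSON object that holds its "op" and its "data". jog_arm: Moves the arm, as the interface text tells. Its arguments: {"type":"object","properties":{"steps":{"type":"array"},"force":{"type":"number"}},"required":["steps"]}

```bash
mkdir -p pics; ls; python3 - <<'E'
from workcell import robot
import cv2
s=robot.get_state();print(s, robot.grip_point_offset)
for n in("scene","side","wrist"):
    c=robot.capture(n);cv2.imwrite(f"pics/{n}0.png",c["color"]);print(n,{k:v for k,v in c.items() if k!="color"})
E
```

```text
pics
{'t': 0.0, 'joint_positions': array([-1.42308407e+00,  2.45782049e-01,  1.55900773e+00,  3.02400847e-06,
        1.33868939e+00, -1.74072724e-01]), 'joint_vel': array([ 0.00026432, -0.00083748, -0.00033694,  0.00243754, -0.00021321,
        0.00119652]), 'joint_torque': array([-7.40090468e-05, -4.15840816e+01, -3.14596975e+01,  6.84405444e-02,
        3.32518865e-02, -1.36153635e-04]), 'ee_pos': array([ 0.20549643, -0.61598321,  0.18016927]), 'tcp_rot': array([-3.13973515e+00, -3.29633194e-04,  3.21783974e-01]), 'contact_force': array([ 0.33192002,  0.27512574, -0.30398443]), 'moment': array([ 0.00709644, -0.00104014,  0.01037817]), 'finger_force': 0.0, 'grip_width': 0.09383972288481242} 0.0188
scene {'vfov': 49.937764935005916, 'cx': 287.322075211711, 'cy': 212.99303886322085, 'xyz': array([0.08185024, 0.76622148, 0.57840307]), 'orientation': array([-2.08003463,  0.01452803, -2.61896058])}
side {'vfov': 49.70505810402105, 'cx': 279.7826552284012, 'cy': 212.1920868435057, 'xyz': array([0.10197205, 0.69688428, 0.63276527]), 'orientation': array([-2.14764121,  0.01358973, -2.62253858])}
wrist {'vfov': 65.70646984690485, 'cx': 281.17298611867454, 'cy': 210.64635486716645, 'xyz': array([ 0.28611999, -0.59054174,  0.38398818]), 'orientation': array([ 2.85217920e+00,  1.35577622e-03, -1.24923425e+00])}
```

View pics/scene0.png

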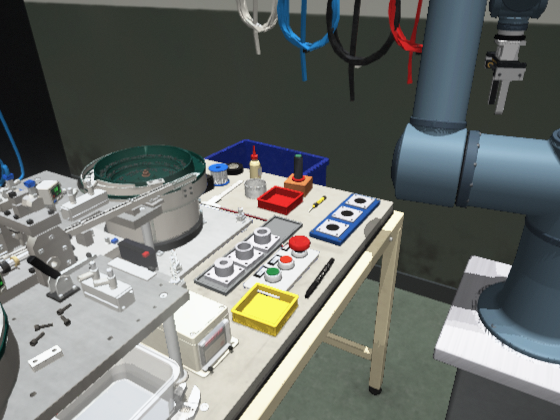

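View pics/side0.png

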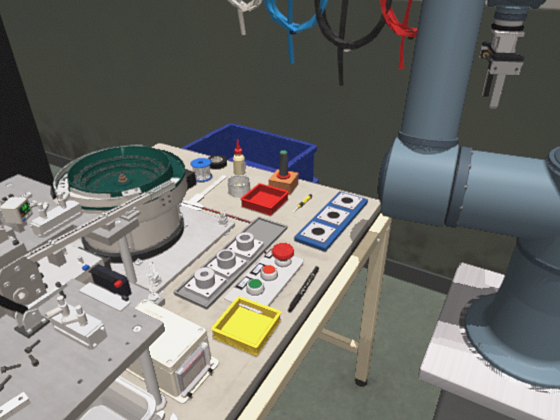

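The scene and side views show hubs in carrier places 1–3 (scene px about (224,265), (244,248), (263,233)), and place 4 is empty. The stand with the gauge is near (298,183), the red tray (281,200), the yellow tray (265,308) and the blue plate (346,218). A solid button box (283,268) sits between the carrier and the pen.

```bash
cat > h.py <<'E'
import numpy as np, cv2
from scipy.spatial.transform import Rotation as R
from workcell import robot
def snap(n,save=None):
    c=robot.capture(n); c["n"]=n
    c["R"]=R.from_euler("xyz",c["orientation"]).as_matrix()
    c["f"]=210/np.tan(np.radians(c["vfov"]/2))
    if save: cv2.imwrite(f"pics/{save}.png",c["color"])
    return c
def cast(c,uv,z):
    d=np.array([(uv[0]-c["cx"])/c["f"],(uv[1]-c["cy"])/c["f"]]); 
    if c["n"]=="wrist":
        r=np.hypot(*d); v=np.array([*(d/r*np.sin(r) if r>0 else d),np.cos(r)])
    else: v=np.array([*d,1])
    w=c["R"]@v; return c["xyz"]+w*(z-c["xyz"][2])/w[2]
def proj(c,P):
    v=c["R"].T@(np.array(P)-c["xyz"])
    if c["n"]=="wrist":
        r=np.hypot(v[0],v[1]); k=np.arctan2(r,v[2])/max(r,1e-9); d=v[:2]*k
    else: d=v[:2]/v[2]
    return d*c["f"]+[c["cx"],c["cy"]]
def tool(dxyz):
    "world shift -> tool-frame normalised"
    s=robot.get_state(); return R.from_euler("xyz",s["tcp_rot"]).inv().apply(dxyz)/0.3
E
python3 - <<'E'
from h import *
np.set_printoptions(precision=3,suppress=True)
a=snap("scene");b=snap("side")
for n,z,p,q in [("gaugetop",.108,(298,156),(283,152)),("stand",.036,(298,182),(285,176)),("red",.026,(281,198),(265,197)),("yel",.026,(265,306),(247,323)),
 ("h1",.038,(224,265),(205,274)),("h2",.038,(244,249),(226,257)),("h3",.038,(264,233),(245,241)),("s1?",.018,(360,201),(347,200)),("s2",.018,(346,213),(333,214)),("s3",.018,(332,227),(318,231)),
 ("scr",.01,(319,203),(304,202)),("pen",.01,(320,278),(304,288)),("btn",.05,(299,240),(283,250))]:
    print(n,cast(a,p,z),cast(b,q,z))
c=snap("wrist");print(c["R"]);print(R.from_euler("xyz",robot.get_state()["tcp_rot"]).as_matrix())
E
```

```text
gaugetop [ 0.644 -0.254  0.108] [ 0.647 -0.259  0.108]
stand [ 0.636 -0.241  0.036] [ 0.642 -0.261  0.036]
red [ 0.639 -0.15   0.026] [ 0.641 -0.153  0.026]
yel [0.444 0.236 0.026] [0.443 0.234 0.026]
h1 [0.577 0.182 0.038] [0.581 0.175 0.038]
h2 [0.574 0.114 0.038] [0.576 0.11  0.038]
h3 [0.572 0.038 0.038] [0.572 0.044 0.038]
s1? [ 0.452 -0.249  0.018] [ 0.454 -0.253  0.018]
s2 [ 0.459 -0.17   0.018] [ 0.459 -0.175  0.018]
s3 [ 0.461 -0.091  0.018] [ 0.46  -0.092  0.018]
scr [ 0.55 -0.2   0.01] [ 0.553 -0.202  0.01 ]
pen [0.402 0.093 0.01 ] [0.404 0.088 0.01 ]
btn [0.479 0.042 0.05 ] [0.475 0.046 0.05 ]
[[ 0.316 -0.909 -0.271]
 [-0.949 -0.303 -0.09 ]
 [-0.001  0.286 -0.958]]
[[ 0.949  0.316 -0.   ]
 [ 0.316 -0.949  0.001]
 [ 0.    -0.001 -1.   ]]
```

View pics/wrist0.png

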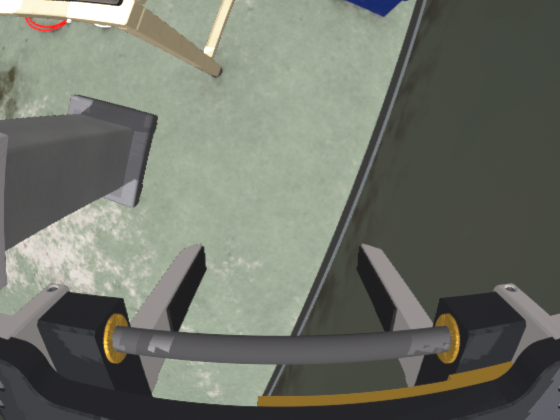

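The wrist view shows the open fingers above the floor. Tool x points up in the image and the camera sits ahead of the fingers. Next I move over the gauge.

{"op": "jog_arm", "data": {"steps": [[[1, 0.88, -0.34, -0.23, 0.051], [1, 0.88, -0.34, -0.23, 0.051], [1, 0.88, -0.34, -0.23, 0.051], [1, 0.88, -0.34, -0.23, 0.051], [1, 0.88, -0.34, -0.23, 0.051], [1, 0.88, -0.34, -0.23, 0.051]]]}}

```text
t: 1.05
ee_pos: [0.4258, -0.435, 0.2514]
tcp_rot: [3.14, -0.001, 0.006]
contact_force: [0.1, -0.6, -0.3]
grip_width: 0.0941
finger_force: 0.0
```

{"op": "jog_arm", "data": {"steps": [[[1, 0.73, -0.6, 0, 0], [1, 0.73, -0.6, 0, 0], [1, 0.73, -0.6, 0, 0], [1, 0.73, -0.6, 0, 0], [1, 0.73, -0.6, 0, 0], [1, 0.73, -0.6, 0, 0], [1, 0.73, -0.6, 0, 0]]]}}

```text
t: 1.92
ee_pos: [0.6415, -0.2575, 0.2497]
tcp_rot: [-3.142, 0.001, -0.0]
contact_force: [-0.1, -0.5, 0.2]
grip_width: 0.0942
finger_force: 0.0
```

```bash
python3 - <<'E'
from h import *
np.set_printoptions(precision=4,suppress=True)
c=snap("wrist","w1");s=robot.get_state();print(s["t"],s["ee_pos"],s["tcp_rot"],c["xyz"])
print(proj(c,(.645,-.257,.108)))
E
```

```text
1.975 [ 0.6414 -0.2577  0.2499] [ 3.1415  0.0008 -0.0007] [ 0.7266 -0.2581  0.4532]
[280.0959 191.5402]
```

View pics/w1.png

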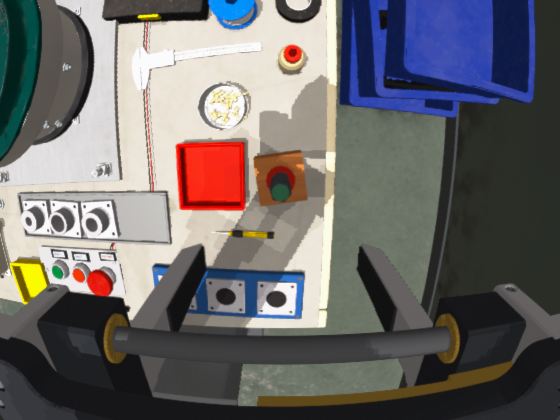

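The wrist view shows the stand and gauge at (280,180), the red tray (212,175), hubs at (34,216), (64,217), (99,220), the plate seats, screwdriver (255,235) and button box (85,272). I'll enlarge the gauge and measure it.

```bash
python3 - <<'E'
from h import *
np.set_printoptions(precision=4,suppress=True)
c=snap("wrist");im=c["color"]
cr=im[140:220,240:320];cv2.imwrite("pics/g1.png",cv2.resize(cr,None,fx=7,fy=7,interpolation=cv2.INTER_NEAREST))
hsv=cv2.cvtColor(im,cv2.COLOR_BGR2HSV)
def blobs(m,amin):
    n,l,st,ce=cv2.connectedComponentsWithStats(m.astype(np.uint8)); return [(st[i],ce[i],l==i) for i in range(1,n) if st[i][4]>amin]
H,S,V=hsv[...,0],hsv[...,1],hsv[...,2]
wood=(H>5)&(H<16)&(S>90)&(V>60); wood[:,:240]=0;wood[:140]=0;wood[215:]=0;wood[:,320:]=0
print("stand",[ (b[0],b[1]) for b in blobs(wood,100)], cv2.minAreaRect(np.argwhere(wood)[:,::-1].astype(np.float32)))
red=((H<4)|(H>175))&(S>150);red[:,:170]=0;red[:,250:]=0;red[220:]=0;red[:130]=0
r=cv2.minAreaRect(np.argwhere(red)[:,::-1].astype(np.float32));print("red",r,[cast(c,p,.026) for p in cv2.boxPoints(r)])
for p in cv2.boxPoints(cv2.minAreaRect(np.argwhere(wood)[:,::-1].astype(np.float32))):print(cast(c,p,.036))
E
```

```text
stand [(array([ 253,  150,   54,   56, 1740], dtype=int32), array([280.0253, 175.2454]))] ((280.14996337890625, 177.5500030517578), (50.91168975830078, 49.92174530029297), 81.8698959350586)
red ((210.0, 175.5), (67.0, 68.0), 90.0) [array([ 0.6958, -0.116 ,  0.026 ]), array([ 0.6929, -0.2096,  0.026 ]), array([ 0.601 , -0.2072,  0.026 ]), array([ 0.6012, -0.109 ,  0.026 ])]
[ 0.6754 -0.2206  0.036 ]
[ 0.6845 -0.2842  0.036 ]
[ 0.6174 -0.2947  0.036 ]
[ 0.6077 -0.2288  0.036 ]
```

View pics/g1.png

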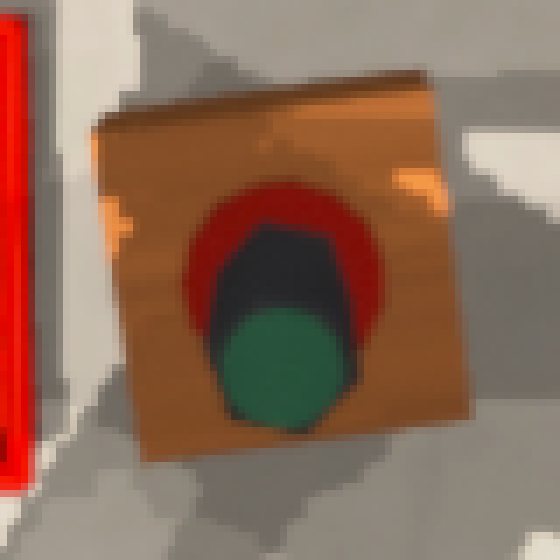

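The handle top is centred at (280.7,192.4), so the gauge is near (0.644,-0.2575). The nearest pair of flats is about 17° from tool y, so I turn, descend and grip.

{"op": "jog_arm", "data": {"steps": [[[1, 0.009, 0, 0.2, -0.047], [1, 0.009, 0, 0.2, -0.047], [1, 0.009, 0, 0.3, -0.047], [1, 0.009, 0, 0.45, -0.047], [1, 0.009, 0, 0.6, -0.047], [1, 0.009, 0, 0.647, -0.047], [1, 0.009, 0, 0.647, -0.047], [1, 0.009, 0, 0.647, -0.047]]]}}

```text
t: 3.02
ee_pos: [0.6466, -0.2573, 0.0589]
tcp_rot: [3.139, -0.003, 0.296]
contact_force: [-0.5, -0.8, 0.3]
grip_width: 0.0938
finger_force: 0.0
```

{"op": "jog_arm", "data": {"steps": [[[-1, 0, 0, 0, 0], [-1, 0, 0, 0, 0], [-1, 0, 0, 0, 0], [-1, 0, 0, 0, 0], [-1, 0, 0, 0, 0], [-1, 0, 0, 0, 0], [-1, 0, 0, 0, 0], [-1, 0, 0, 0, 0]]], "force": 30}}

```text
t: 4.03
ee_pos: [0.6452, -0.256, 0.0561]
tcp_rot: [-3.142, 0.0, 0.297]
contact_force: [-0.5, 0.3, -0.2]
grip_width: 0.0249
finger_force: 30.0
```

```bash
python3 - <<'E'
from h import *
c=snap("wrist");s=robot.get_state()
p=proj(c,s["ee_pos"]+[0,0,.05]);print(p,s["grip_width"],s["moment"]); u,v=map(int,p)
cv2.imwrite("pics/g2.png",cv2.resize(c["color"][v-60:v+60,u-60:u+60],None,fx=5,fy=5,interpolation=cv2.INTER_CUBIC))
E
```

```text
[279.36253459 280.14991096] 0.024737941376032246 [0.00319571 0.0170421  0.04579652]
```

View pics/g2.png

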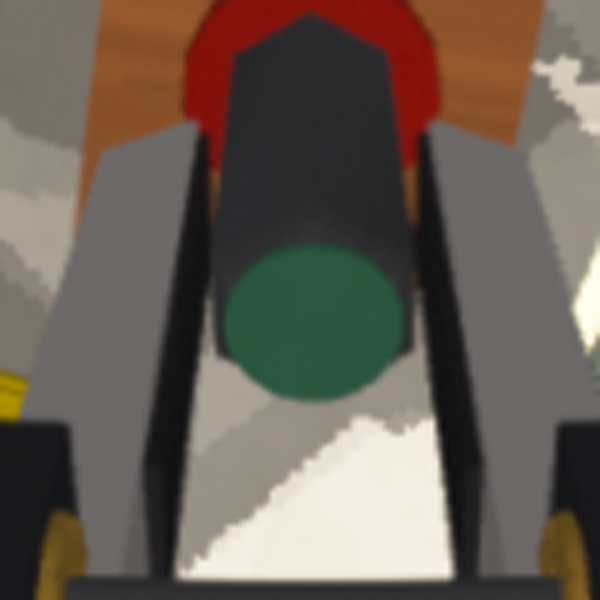

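The handle sits squarely between the pads, flats parallel to them. Now I lift and move to a view of the hubs.

{"op": "jog_arm", "data": {"steps": [[[-1, 0, 0, -0.1, 0], [-1, 0, 0, -0.3, 0], [-1, 0, 0, -0.5, 0], [-1, 0, 0, -0.65, 0.047], [-1, 0, 0, -0.65, 0.047], [-1, 0, 0, -0.65, 0.047], [-1, 0, 0, -0.65, 0.047]]]}}

```text
t: 4.95
ee_pos: [0.6446, -0.2558, 0.2495]
tcp_rot: [-3.14, 0.002, 0.003]
contact_force: [-0.2, -0.9, -1.7]
grip_width: 0.0244
finger_force: 30.0
```

{"op": "jog_arm", "data": {"steps": [[[-1, -0.25, -0.61, 0, 0], [-1, -0.25, -0.61, 0, 0], [-1, -0.25, -0.61, 0, 0], [-1, -0.25, -0.61, 0, 0]]]}}

```text
t: 5.45
ee_pos: [0.5684, -0.0701, 0.2503]
tcp_rot: [-3.141, 0.002, 0.006]
contact_force: [-0.5, 0.1, -1.7]
grip_width: 0.0249
finger_force: 30.0
```

{"op": "jog_arm", "data": {"steps": [[[-1, -0.27, -0.61, 0, 0], [-1, -0.27, -0.61, 0, 0], [-1, -0.27, -0.61, 0, 0], [-1, -0.27, -0.61, 0, 0], [-1, -0.27, -0.61, 0, 0]]]}}

```text
t: 6.08
ee_pos: [0.489, 0.1095, 0.2509]
tcp_rot: [3.141, 0.0, 0.002]
contact_force: [-0.3, -0.1, -0.7]
grip_width: 0.0249
finger_force: 30.0
```

```bash
python3 - <<'E'
from h import *
np.set_printoptions(precision=4,suppress=True)
c=snap("wrist","w2");s=robot.get_state();print(s["t"],s["ee_pos"],s["tcp_rot"],s["grip_width"])
for p in [(.579,.178,.038),(.575,.112,.038),(.572,.041,.038)]: print(proj(c,p))
E
```

```text
6.125 [0.4893 0.1087 0.2509] [3.1409 0.0002 0.001 ] 0.02437555331857922
[226.8459 113.226 ]
[278.6574 115.5664]
[334.3538 118.8444]
```

View pics/w2.png

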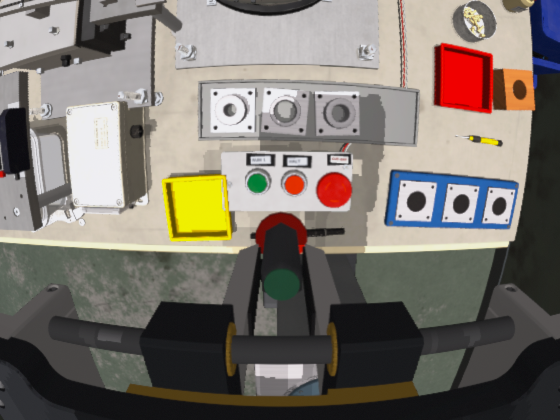

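The view shows the carrier with hub tops at about (232,107), (284,110), (338,113), yellow tray (197,207), seats (417,201), (460,203), (499,205), red tray (465,77), pen under the gauge. I'll measure these.

```bash
python3 - <<'E'
from h import *
np.set_printoptions(precision=4,suppress=True)
c=snap("wrist");im=c["color"];k=4
def rng(b,lo,hi,box):
    m=cv2.inRange(cv2.cvtColor(b,cv2.COLOR_BGR2HSV),lo,hi);z=np.zeros_like(m);x0,y0,x1,y1=box;z[y0:y1,x0:x1]=m[y0:y1,x0:x1];return z
cr=cv2.resize(im[75:150,195:425],None,fx=k,fy=k,interpolation=cv2.INTER_CUBIC);g=cv2.cvtColor(cr,cv2.COLOR_BGR2GRAY)
cv2.imwrite("pics/hubs.png",cr[:,:800])
for r in ((20,36),(50,72)):
    C=cv2.HoughCircles(cv2.GaussianBlur(g,(0,0),2),cv2.HOUGH_GRADIENT,1,120,param1=80,param2=18,minRadius=r[0],maxRadius=r[1])
    for u,v,q in (C[0] if C is not None else []):
        P=cast(c,((u+.5)/k-.5+195,(v+.5)/k-.5+75),.038);print("circ",u,v,q,P)
for n,lo,hi,box,z in [("yel",(22,150,90),(33,255,255),(155,165,240,250),.026),("blue",(100,130,60),(125,255,255),(380,160,525,235),.014),("red",(0,150,60),(4,255,255),(430,40,496,118),.026)]:
    m=rng(im,lo,hi,box);r=cv2.minAreaRect(np.argwhere(m>0)[:,::-1].astype(np.float32));Q=np.array([cast(c,p,z) for p in cv2.boxPoints(r)]);print(n,Q[:,:2].round(3).tolist(),Q.mean(0))
E
```

```text
circ 135.5 139.5 27.3 [0.5842 0.175  0.038 ]
circ 580.5 152.5 35.4 [0.5803 0.0333 0.038 ]
circ 139.5 140.5 56.7 [0.5838 0.1737 0.038 ]
circ 571.5 152.5 61.6 [0.5802 0.0362 0.038 ]
circ 361.5 148.5 51.2 [0.5802 0.1032 0.038 ]
yel [[0.495, 0.277], [0.5, 0.181], [0.403, 0.178], [0.394, 0.28]] [0.4478 0.2289 0.026 ]
blue [[0.422, -0.045], [0.503, -0.044], [0.498, -0.288], [0.401, -0.302]] [ 0.4558 -0.1697  0.014 ]
red [[0.691, -0.105], [0.71, -0.209], [0.602, -0.21], [0.591, -0.106]] [ 0.6482 -0.1575  0.026 ]
```

View pics/hubs.png

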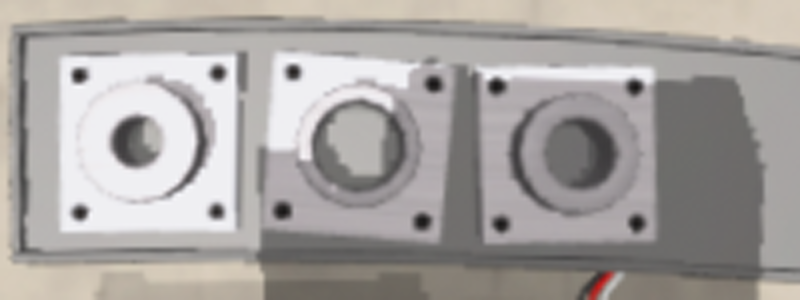

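The crop shows ring centres at crop px (140,140), (359,147) and (580,152). The bores look small, large and medium respectively; the gauge will tell. I go above hub 1 and check closely.

{"op": "jog_arm", "data": {"steps": [[[-1, 0.317, -0.217, 0, 0], [-1, 0.317, -0.217, 0, 0], [-1, 0.317, -0.217, 0.2, 0], [-1, 0.317, -0.217, 0.4, 0], [-1, 0.317, -0.217, 0.49, 0], [-1, 0.317, -0.217, 0.49, 0], [-1, 0.317, -0.217, 0.49, 0]]]}}

```text
t: 7.05
ee_pos: [0.5856, 0.1741, 0.1058]
tcp_rot: [-3.141, -0.003, -0.0]
contact_force: [0.5, -0.5, -1.3]
grip_width: 0.0247
finger_force: 30.0
```

```bash
python3 - <<'E'
from h import *
np.set_printoptions(precision=4,suppress=True)
c=snap("wrist");s=robot.get_state();print(s["t"],s["ee_pos"],s["tcp_rot"],s["grip_width"])
t=s["ee_pos"]
for n,p in [("top",t+[0,0,.052]),("collartop",t+[0,0,-.014]),("tip",t+[0,0,-.048]),("hub1",(.584,.174,.038)),("hub1+x10",(.594,.174,.038))]: print(n,proj(c,p))
cv2.imwrite("pics/c1.png",cv2.resize(c["color"][140:340,180:380],None,fx=3,fy=3,interpolation=cv2.INTER_CUBIC))
E
```

```text
7.1 [0.5858 0.1744 0.1065] [-3.1413 -0.0039  0.0003] 0.024702471469785436
top [279.4509 282.3036]
collartop [279.8924 237.4151]
tip [280.0435 222.3532]
hub1 [280.5465 216.8936]
hub1+x10 [280.5374 205.901 ]
```

View pics/c1.png

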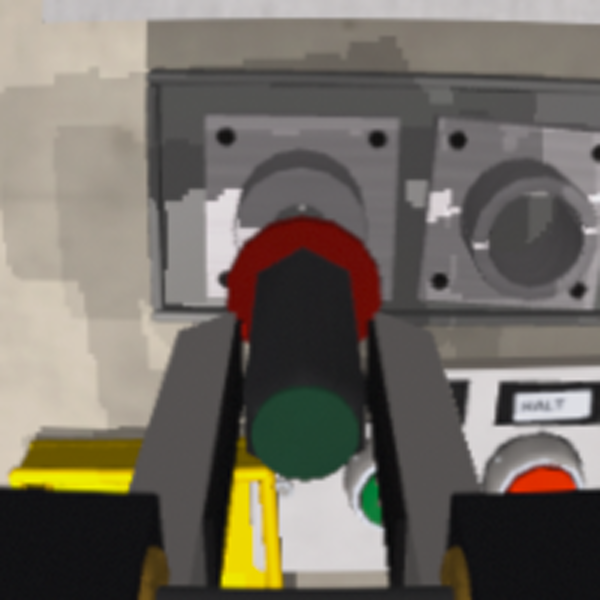

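```bash
python3 - <<'E'
from h import *
np.set_printoptions(precision=4,suppress=True)
c=snap("wrist");im=c["color"];k=4;u0,v0=250,150
cr=cv2.resize(im[v0:300,u0:520],None,fx=k,fy=k,interpolation=cv2.INTER_CUBIC);g=cv2.GaussianBlur(cv2.cvtColor(cr,cv2.COLOR_BGR2GRAY),(0,0),2)
for lo,hi in ((55,75),(75,95)):
  C=cv2.HoughCircles(g,cv2.HOUGH_GRADIENT,1,60,param1=60,param2=16,minRadius=lo,maxRadius=hi)
  for u,v,q in C[0][:7]:
    p=((u+.5)/k-.5+u0,(v+.5)/k-.5+v0);print(p,q,cast(c,p,.038))
# gradient profile of hub1 top arc along column 281 & hub1 left/right
col=cv2.cvtColor(im,cv2.COLOR_BGR2GRAY)[180:225,262:300:6];print(col.T)
E
```

```text
(np.float32(430.25), np.float32(218.75)) 71.0 [0.5818 0.0325 0.038 ]
(np.float32(358.5), np.float32(299.5)) 65.2 [0.4975 0.0966 0.038 ]
(np.float32(424.75), np.float32(216.0)) 91.1 [0.5846 0.0388 0.038 ]
(np.float32(352.75), np.float32(213.25)) 78.7 [0.5874 0.1101 0.038 ]
[[130 131 132 132 121 112 111 111 110 111 112 112 109 109 110 112 115 116
  110 101  87  74  69  70  76  86  96  99 100 101 102 101 100 117 193 208
  209 209 202 152  85  45  38  40  39]
 [131 131 132 131 120 113 111 110 111 111 112 112 109 101  80  72  71  71
   71  79  95 100 101 102 102 102 102 102 101 101 101 101 105 139 165 123
   65  39  38  40  38  39  40  40  39]
 [131 131 132 133 134 131 117 112 111 111 101  80  73  71  71  71  75  94
  102 101  99 100 100 101 101 102 101 101  99  95  83  72  64  43  30  36
   39  39  39  39  37  41  38  39  38]
 [131 131 132 132 121 115 112 111 110 102  81  73  72  72  71  77  98 104
  102  99  99 100 101 100 101 100 101 100 112 124  88  60  39  31  36  38
   39  39  40  39  39  38  38  34  32]
 [129 130 132 132 121 114 112 111 110 111 105  82  73  72  72  71  75  94
  101 100  99 100 100 101 100 102 101 101  99  96  84  72  60  41  32  37
   38  40  40  39  39  39  38  37  39]
 [127 130 131 131 120 114 111 111 110 112 113 112 109  98  81  72  70  70
   71  78  93  99 100 101 102 102 102 102 101 101 101 101  99  95  69  43
   36  38  38  38  40  39  39  38  38]
 [127 130 132 133 135 133 119 111 111 111 114 112 110 109 109 112 113 113
  111  99  86  75  69  69  72  83  94 100 101 102 102 102 100 100 101 101
  100  97  70  43  37  37  39  39  39]]
```

The arc and bore edges put hub 1 at (0.583, 0.174), matching the first look. Lowering gently.

{"op": "jog_arm", "data": {"steps": [[[-1, -0.006, -0.003, 0, 0], [-1, -0.006, -0.003, 0.03, 0], [-1, -0.006, -0.003, 0.05, 0], [-1, -0.006, -0.003, 0.06, 0], [-1, -0.006, -0.003, 0.066, 0], [-1, -0.006, -0.003, 0.07, 0], [-1, -0.006, -0.003, 0.073, 0], [-1, -0.006, -0.003, 0.073, 0]]]}}

```text
t: 8.15
ee_pos: [0.5839, 0.176, 0.0856]
tcp_rot: [-3.141, -0.004, 0.002]
contact_force: [-2.2, 0.1, 13.0]
grip_width: 0.0249
finger_force: 30.0
```

It stopped on top at 0.038 with 13 N, so hub 1 is undersize (hub_1b). On to hub 2.

{"op": "jog_arm", "data": {"steps": [[[-1, 0, 0, -0.05, 0], [-1, 0, 0, -0.1, 0], [-1, -0.009, 0.12, -0.1, 0], [-1, -0.009, 0.238, -0.1, 0], [-1, -0.009, 0.238, -0.1, 0], [-1, -0.009, 0.238, -0.1, 0], [-1, -0.009, 0.238, -0.1, 0]]]}}

```text
t: 9.02
ee_pos: [0.5793, 0.1053, 0.1123]
tcp_rot: [-3.141, 0.0, 0.002]
contact_force: [0.4, 0.0, -1.5]
grip_width: 0.0242
finger_force: 30.0
```

```bash
cat > near.py <<'E'
from h import *
import sys
np.set_printoptions(precision=4,suppress=True)
c=snap("wrist");im=c["color"];s=robot.get_state();t=s["ee_pos"];print(s["t"],t,s["tcp_rot"])
g=cv2.cvtColor(im,cv2.COLOR_BGR2GRAY).astype(float)
h=np.array([float(sys.argv[1]),float(sys.argv[2]),.038]);ctr=proj(c,h)
hsv=cv2.cvtColor(im,cv2.COLOR_BGR2HSV)
gr=((hsv[...,0]>65)&(hsv[...,0]<95)&(hsv[...,1]>80)); gr[:265]=0;gr[305:]=0;gr[:,:255]=0;gr[:,305:]=0
v,u=np.nonzero(gr);p=(u.mean(),v.mean());print("gauge top",p,cast(c,p,t[2]+.052)-t)
# radial edges: the 20 mm rim on +x half, world-angle sampling, strongest step within 15..25 mm
gg=cv2.GaussianBlur(g,(0,0),.7)
for R0,lo,hi in (("rim",.016,.024),("bore",.006,.0165)):
  pts=[]
  for a in np.radians(np.arange(-75,76,10)):
    rs=np.arange(lo,hi,.0004);P=np.array([proj(c,h+[r*np.cos(a),r*np.sin(a),0]) for r in rs])
    val=cv2.remap(gg.astype(np.float32),P[:,0].astype(np.float32)[None],P[:,1].astype(np.float32)[None],cv2.INTER_LINEAR)[0]
    d=np.gradient(val);i=np.abs(d).argmax();pts.append((np.degrees(a),rs[i]*1e3,d[i]))
  print(R0,*["%d:%.1f(%.0f)"%q for q in pts])
E
python3 near.py .5803 .1035
```

```text
9.075 [0.5793 0.1053 0.1122] [-3.1414  0.0001  0.0025]
gauge top (np.float64(281.2365097588978), np.float64(283.39609644087255)) [-0.0007 -0.0006  0.052 ]
rim -75:19.2(3) -65:20.4(4) -55:20.8(6) -45:22.0(7) -35:22.8(7) -25:20.4(-6) -14:20.0(-6) -5:20.4(-6) 5:20.4(-7) 14:16.0(5) 25:20.4(-6) 35:16.0(-7) 45:23.6(7) 55:22.4(6) 65:20.8(18) 75:20.4(20)
bore -75:14.8(6) -65:14.8(5) -55:14.8(4) -45:14.8(4) -35:15.2(4) -25:15.6(5) -14:15.6(5) -5:16.0(5) 5:16.0(5) 14:8.0(-9) 25:9.2(-6) 35:16.0(-7) 45:14.4(-7) 55:8.8(-6) 65:16.0(5) 75:15.6(6)
```

{"op": "jog_arm", "data": {"steps": [[[-1, 0.008, 0.002, 0, 0], [-1, 0.008, 0.002, 0.04, 0], [-1, 0.008, 0.002, 0.07, 0], [-1, 0.008, 0.002, 0.09, 0], [-1, 0.008, 0.002, 0.11, 0], [-1, 0.008, 0.002, 0.125, 0], [-1, 0.008, 0.002, 0.135, 0], [-1, 0.008, 0.002, 0.142, 0], [-1, 0.008, 0.002, 0.142, 0]]]}}

```text
t: 10.2
ee_pos: [0.5817, 0.1038, 0.0696]
tcp_rot: [-3.142, 0.0, 0.001]
contact_force: [0.1, 0.1, -2.1]
grip_width: 0.0248
finger_force: 30.0
```

{"op": "jog_arm", "data": {"steps": [[[-1, 0, 0, 0.01, 0], [-1, 0, 0, 0.02, 0], [-1, 0, 0, 0.028, 0], [-1, 0, 0, 0.034, 0], [-1, 0, 0, 0.037, 0], [-1, 0, 0, 0.039, 0], [-1, 0, 0, 0.041, 0], [-1, 0, 0, 0.041, 0], [-1, 0, 0, 0.041, 0]]]}}

```text
t: 11.32
ee_pos: [0.582, 0.1039, 0.0581]
tcp_rot: [3.142, -0.0, 0.001]
contact_force: [-3.7, -0.1, 4.7]
grip_width: 0.0248
finger_force: 30.0
```

The collar is down on hub 2 (tip at 0.010), so it is oversize. On to hub 3.

{"op": "jog_arm", "data": {"steps": [[[-1, 0, 0, -0.05, 0], [-1, 0, 0, -0.11, 0], [-1, 0, 0, -0.18, 0], [-1, 0, 0.12, -0.18, 0], [-1, 0, 0.233, -0.18, 0], [-1, 0, 0.233, -0.18, 0], [-1, 0, 0.233, -0.18, 0], [-1, 0, 0.233, -0.18, 0]]]}}

```text
t: 12.32
ee_pos: [0.5819, 0.0348, 0.1116]
tcp_rot: [-3.141, -0.0, 0.002]
contact_force: [-0.6, 1.0, -1.4]
grip_width: 0.0248
finger_force: 30.0
```

```bash
python3 near.py .581 .033
```

```text
12.375 [0.5818 0.0348 0.1115] [-3.1414  0.      0.0025]
gauge top (np.float64(281.2623705408516), np.float64(283.3636363636364)) [-0.0006 -0.0007  0.052 ]
rim -75:19.2(3) -65:19.6(4) -55:20.4(7) -45:21.2(7) -35:22.4(7) -25:22.8(6) -14:23.6(6) -5:23.6(6) 5:18.8(-6) 14:18.4(-6) 25:23.6(7) 35:22.8(7) 45:22.0(7) 55:21.2(18) 65:20.4(24) 75:20.0(19)
bore -75:11.2(6) -65:11.2(5) -55:11.2(5) -45:11.2(4) -35:10.8(5) -25:10.8(5) -14:11.2(5) -5:10.8(5) 5:11.6(5) 14:11.2(5) 25:11.6(5) 35:11.6(5) 45:11.2(4) 55:11.6(5) 65:11.6(5) 75:12.4(7)
```

{"op": "jog_arm", "data": {"steps": [[[-1, -0.002, 0.002, 0, 0], [-1, -0.002, 0.002, 0.04, 0], [-1, -0.002, 0.002, 0.07, 0], [-1, -0.002, 0.002, 0.09, 0], [-1, -0.002, 0.002, 0.11, 0], [-1, -0.002, 0.002, 0.12, 0], [-1, -0.002, 0.002, 0.128, 0], [-1, -0.002, 0.002, 0.132, 0], [-1, -0.002, 0.002, 0.135, 0], [-1, -0.002, 0.002, 0.135, 0], [-1, -0.002, 0.002, 0.135, 0]]]}}

```text
t: 13.75
ee_pos: [0.5818, 0.0333, 0.0719]
tcp_rot: [3.141, -0.001, 0.001]
contact_force: [-1.2, -0.2, 6.7]
grip_width: 0.0247
finger_force: 30.0
```

It stopped on the step with the tip at 0.024, so hub 3 is good. Place 4 is empty. Returning the gauge to its stand.

{"op": "jog_arm", "data": {"steps": [[[-1, 0, 0, -0.1, 0], [-1, 0, 0, -0.25, 0], [-1, 0.05, 0.1, -0.35, 0], [-1, 0.1, 0.3, -0.35, 0], [-1, 0.15, 0.5, -0.35, 0], [-1, 0.2, 0.7, -0.35, 0], [-1, 0.211, 0.87, -0.35, 0], [-1, 0.211, 0.964, -0.35, 0], [-1, 0.211, 0.964, -0.35, 0], [-1, 0.211, 0.964, -0.35, 0], [-1, 0.211, 0.964, -0.35, 0]]]}}

```text
t: 15.12
ee_pos: [0.6451, -0.254, 0.1759]
tcp_rot: [-3.141, -0.0, 0.003]
contact_force: [0.8, 0.5, -1.5]
grip_width: 0.0247
finger_force: 30.0
```

```bash
python3 - <<'E'
from h import *
np.set_printoptions(precision=4,suppress=True)
c=snap("wrist","st");s=robot.get_state();t=s["ee_pos"];print(s["t"],t,s["tcp_rot"],tool(np.array([.6452,-.2561,.0565])-t))
print("stand mouth",proj(c,(.645,-.257,.036)),"tip",proj(c,t+[-.0007,-.0007,-.048]))
cv2.imwrite("pics/st.png",cv2.resize(c["color"][140:320,190:370],None,fx=3,fy=3,interpolation=cv2.INTER_CUBIC))
im=c["color"];hsv=cv2.cvtColor(im,cv2.COLOR_BGR2HSV);H,S,V=cv2.split(hsv)
m=(H>5)&(H<16)&(S>90)&(V>60);m[:120]=0;m[300:]=0;m[:,:230]=0;m[:,:][:,340:]=0
r=cv2.minAreaRect(np.argwhere(m)[:,::-1].astype(np.float32));Q=np.array([cast(c,p,.036) for p in cv2.boxPoints(r)]);print(r,Q,Q.mean(0))
E
```

```text
15.175 [ 0.6451 -0.2542  0.176 ] [-3.1414 -0.      0.0032] [0.0003 0.0063 0.3983]
stand mouth [283.3187 195.3125] tip [281.4825 223.0582]
((276.63079833984375, 207.54615783691406), (88.56079864501953, 75.2890853881836), 82.87498474121094) [[ 0.6749 -0.2037  0.036 ]
 [ 0.6851 -0.2836  0.036 ]
 [ 0.5843 -0.2989  0.036 ]
 [ 0.5722 -0.2125  0.036 ]] [ 0.6291 -0.2497  0.036 ]
```

View pics/st.png

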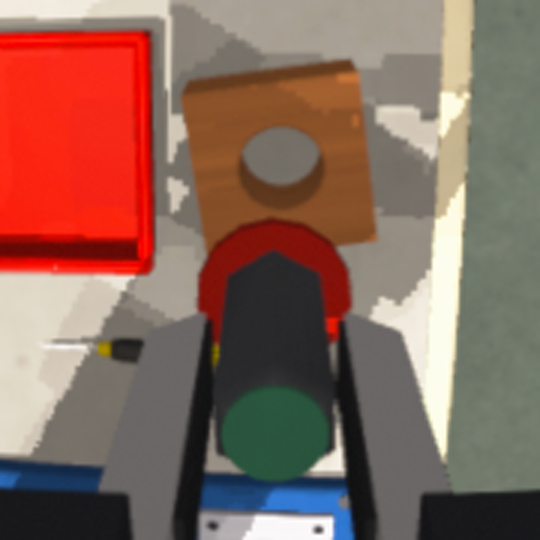

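The hole's mouth is at about (283.8,194.3), 1 mm from the prediction. Lowering the gauge into it.

{"op": "jog_arm", "data": {"steps": [[[-1, 0.003, 0.008, 0.05, 0], [-1, 0.003, 0.008, 0.15, 0], [-1, 0.003, 0.008, 0.22, 0], [-1, 0.003, 0.008, 0.27, 0], [-1, 0.003, 0.008, 0.3, 0], [-1, 0.003, 0.008, 0.33, 0], [-1, 0.003, 0.008, 0.355, 0], [-1, 0.003, 0.008, 0.375, 0], [-1, 0.003, 0.008, 0.39, 0], [-1, 0.003, 0.008, 0.395, 0], [-1, 0.003, 0.008, 0.395, 0]]]}}

```text
t: 16.55
ee_pos: [0.6459, -0.2582, 0.0575]
tcp_rot: [3.141, -0.0, 0.001]
contact_force: [0.3, 0.6, -1.0]
grip_width: 0.0247
finger_force: 30.0
```

{"op": "jog_arm", "data": {"steps": [[[0.2, 0, 0, 0, 0], [0.2, 0, 0, 0, 0], [0.2, 0, 0, 0, 0], [0.2, 0, 0, -0.1, 0], [0.2, 0, 0, -0.3, 0], [0.2, 0, 0, -0.5, 0], [0.2, 0, 0, -0.6, 0], [0.2, -0.1, -0.2, -0.6, 0], [0.2, -0.2, -0.4, -0.6, 0], [0.2, -0.25, -0.6, -0.6, 0], [0.2, -0.3, -0.8, -0.6, 0], [0.2, -0.3, -1, -0.6, 0], [0.2, -0.3, -1, -0.6, 0], [0.2, -0.3, -1, -0.6, 0]]]}}

```text
t: 18.3
ee_pos: [0.5556, 0.0415, 0.2376]
tcp_rot: [3.141, -0.0, 0.002]
contact_force: [0.3, 0.1, 0.3]
grip_width: 0.0561
finger_force: 0.0
```

```bash
python3 - <<'E'
from h import *
np.set_printoptions(precision=4,suppress=True)
c=snap("wrist","v2");s=robot.get_state();print(s["t"],s["ee_pos"],s["tcp_rot"],s["grip_width"])
for p in [(.583,.174,.038),(.581,.104,.038),(.5806,.0334,.038),(.6455,-.257,.108),(.4565,-.17,.018),(.448,.229,.026)]: print(proj(c,p))
E
```

```text
18.35 [0.5557 0.0408 0.2375] [ 3.1411 -0.0002  0.0007] 0.05649796626924452
[178.0073 163.9693]
[230.9825 164.3882]
[287.1058 164.4339]
[521.3914 130.3973]
[420.628  247.6024]
[153.6641 255.0559]
```

View pics/v2.png

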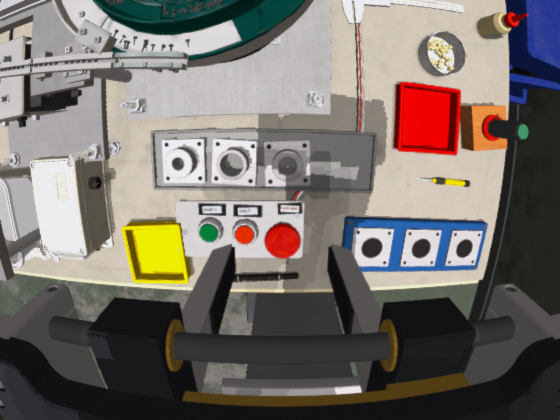

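The view shows all three hubs still in place at (181,163), (234,163), (288,163), the gauge back in its stand (490,127), three free seats at (372,247), (422,247), (465,247), and the yellow tray (155,252). I'll measure the seats, trays and flange angles.

```bash
cat > rects.py <<'E'
from h import *
np.set_printoptions(precision=4,suppress=True)
def rect(c,m,z):
    ct=max(cv2.findContours(m.astype(np.uint8),cv2.RETR_EXTERNAL,cv2.CHAIN_APPROX_NONE)[0],key=cv2.contourArea)[:,0]
    P=np.array([cast(c,p,z)[:2] for p in ct],dtype=np.float32)
    (ce,sz,a)=cv2.minAreaRect(P*1000); a=(a+45)%90-45
    return np.round(ce,1),np.round(sz,1),round(a,1)
def window(c,ctr,r):
    p=proj(c,ctr);w=np.zeros(c["color"].shape[:2],bool);u,v=p.round().astype(int);w[max(v-r,0):v+r,max(u-r,0):u+r]=1;return w
def hsvm(c,lo,hi): return cv2.inRange(cv2.cvtColor(c["color"],cv2.COLOR_BGR2HSV),lo,hi)>0
def holes(c,ctr,z,half=.0235,n=4):
    "dark spots near the flange corners -> centre, yaw"
    g=cv2.GaussianBlur(cv2.cvtColor(c["color"],cv2.COLOR_BGR2GRAY),(0,0),.8).astype(float);out=[]
    for sx,sy in ((1,1),(1,-1),(-1,-1),(-1,1)):
        u,v=proj(c,np.array([ctr[0]+sx*half,ctr[1]+sy*half,z])).round().astype(int)
        w=g[v-6:v+7,u-6:u+7];k=np.clip(np.median(w)-25-w,0,None)
        if k.sum()<5: out.append((np.nan,np.nan));continue
        yy,xx=np.mgrid[v-6:v+7,u-6:u+7];out.append(cast(c,((k*xx).sum()/k.sum(),(k*yy).sum()/k.sum()),z)[:2])
    o=np.array(out);e=[(o[0]-o[1]),(o[3]-o[2])];f=[(o[0]-o[3]),(o[1]-o[2])]
    return o,np.nanmean(o,0),[np.degrees(np.arctan2(-d[0],d[1])) for d in e]+[np.degrees(np.arctan2(d[1],d[0])) for d in f]
E
python3 - <<'E'
from rects import *
c=snap("wrist")
m=hsvm(c,(22,120,60),(33,255,255))&window(c,(.448,.229,.026),42);print("yel",rect(c,m,.026))
m=hsvm(c,(0,150,50),(4,255,255))&window(c,(.648,-.157,.026),38);print("red",rect(c,m,.026))
for y in (-.09,-.17,-.25):
    m=hsvm(c,(0,0,140),(180,60,255))&window(c,(.456,y,.018),24);print("seat",rect(c,m,.018))
for h in ((.583,.174),(.581,.104),(.5806,.0334)): print(*holes(c,h,.014),sep="\n")
E
```

```text
yel (array([451.1, 225.3]), array([100. , 100.7]), 2.8)
red (array([ 646.8, -158.1]), array([100.6,  93.5]), -0.5)
seat (array([459., -91.]), array([58.5, 60.5]), -2.0)
seat (array([ 456.6, -170.4]), array([60.2, 59.6]), -2.2)
seat (array([ 452.9, -250.1]), array([60.5, 60.6]), -2.1)
[[0.6093 0.1981]
 [0.6069 0.1451]
 [0.5605 0.1457]
 [0.5558 0.1988]]
[0.5831 0.1719]
[np.float64(-2.568912878824177), np.float64(5.0251142021135795), np.float64(-0.7244428989157331), np.float64(-0.6267033600385429)]
[[0.6056 0.1271]
 [0.6042 0.0774]
 [0.5564 0.0773]
 [0.5564 0.1278]]
[0.5807 0.1024]
[np.float64(-1.6573719684916897), np.float64(0.05289583656337544), np.float64(-0.8921613586661731), np.float64(0.1640007699536919)]
[[0.601  0.0581]
 [0.6055 0.0102]
 [0.5561 0.0088]
 [0.5547 0.0582]]
[0.5793 0.0338]
[np.float64(5.334135166323491), np.float64(1.5816053496783984), np.float64(-0.11071332792458433), np.float64(1.6609655903378377)]
```

The seats are at (0.459,-0.091), (0.4566,-0.1704), (0.453,-0.250), yaw −2.1°. Picking hub 1 by its top, aiming the fingertips just above the tray wall height.

{"op": "jog_arm", "data": {"steps": [[[0.35, 0.091, -0.2, 0.1, 0], [0.35, 0.091, -0.4, 0.2, 0], [0.35, 0.091, -0.444, 0.4, 0], [0.35, 0.091, -0.444, 0.55, 0], [0.35, 0.091, -0.444, 0.64, 0], [0.35, 0.091, -0.444, 0.69, 0], [0.35, 0.091, -0.444, 0.702, 0], [0.35, 0.091, -0.444, 0.702, 0], [0.35, 0.091, -0.444, 0.702, 0]]]}}

```text
t: 19.52
ee_pos: [0.5838, 0.1749, 0.0283]
tcp_rot: [-3.141, -0.003, 0.001]
contact_force: [-0.3, 0.2, -0.1]
grip_width: 0.0632
finger_force: 0.0
```

{"op": "jog_arm", "data": {"steps": [[[-1, 0, 0, 0, 0], [-1, 0, 0, 0, 0], [-1, 0, 0, 0, 0], [-1, 0, 0, 0, 0], [-1, 0, 0, 0, 0], [-1, 0, 0, -0.03, 0], [-1, 0, 0, -0.1, 0], [-1, 0, 0, -0.2, 0], [-1, 0, 0, -0.2, 0], [-1, 0, 0, -0.2, 0]]], "force": 40}}

```text
t: 20.78
ee_pos: [0.5823, 0.1749, 0.0867]
tcp_rot: [-3.142, 0.0, 0.001]
contact_force: [-0.2, -0.0, -0.4]
grip_width: 0.0001
finger_force: 0.0
```

The fingers shut on nothing. I'll look.

```bash
python3 - <<'E'
from h import *
c=snap("wrist","m1");print(robot.get_state()["ee_pos"],proj(c,(.583,.174,.038)))
E
```

```text
[0.58181283 0.17481737 0.08591013] [281.499192   221.16121847]
```

View pics/m1.png

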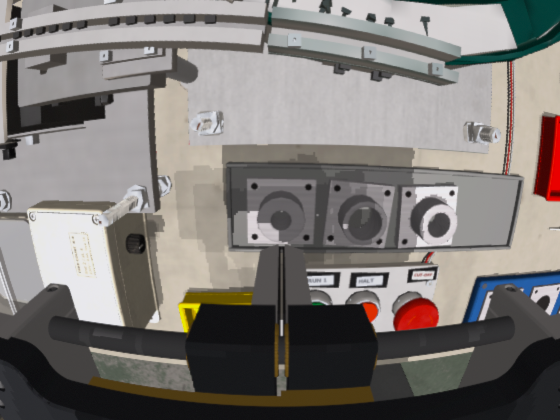

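Hub 1 is still in place at (281,217); the grip was too shallow. Opening and gripping deeper, just above the flange.

{"op": "jog_arm", "data": {"steps": [[[0.35, 0.004, 0.002, 0, 0], [0.35, 0.004, 0.002, 0, 0], [0.35, 0.004, 0.002, 0, 0], [0.35, 0.004, 0.002, 0, 0], [0.35, 0.004, 0.002, 0, 0], [0.35, 0.004, 0.002, 0.1, 0], [0.35, 0.004, 0.002, 0.18, 0], [0.35, 0.004, 0.002, 0.22, 0], [0.35, 0.004, 0.002, 0.231, 0], [0.35, 0.004, 0.002, 0.231, 0], [0.35, 0.004, 0.002, 0.231, 0]]]}}

```text
t: 22.2
ee_pos: [0.5846, 0.1745, 0.0186]
tcp_rot: [-3.141, -0.002, 0.001]
contact_force: [0.1, -0.2, -0.5]
grip_width: 0.063
finger_force: 0.0
```

{"op": "jog_arm", "data": {"steps": [[[-1, 0, 0, 0, 0], [-1, 0, 0, 0, 0], [-1, 0, 0, 0, 0], [-1, 0, 0, 0, 0], [-1, 0, 0, 0, 0]]], "force": 35}}

```text
t: 22.82
ee_pos: [0.5837, 0.1743, 0.0174]
tcp_rot: [3.142, 0.0, 0.001]
contact_force: [-0.8, 0.3, -0.2]
grip_width: 0.0169
finger_force: 0.0
```

```bash
python3 - <<'E'
from h import *
c=snap("wrist");s=robot.get_state();print(s["ee_pos"],s["grip_width"],s["finger_force"])
d=snap("side");u,v=proj(d,(.58,.12,.03)).astype(int);print(proj(d,(.583,.174,.038)),proj(d,s["ee_pos"]),u,v)
a=cv2.resize(c["color"][150:350,190:390],(400,400),interpolation=cv2.INTER_CUBIC);b=cv2.resize(d["color"][v-70:v+70,u-70:u+70],(400,400),interpolation=cv2.INTER_CUBIC)
cv2.imwrite("pics/m2.png",np.hstack([a,b]))
E
```

```text
[0.58372373 0.17435066 0.01744319] 0.013042568404935584 0.0
[204.62787025 273.50591532] [205.29207455 281.25829674] 222 261
```

View pics/m2.png

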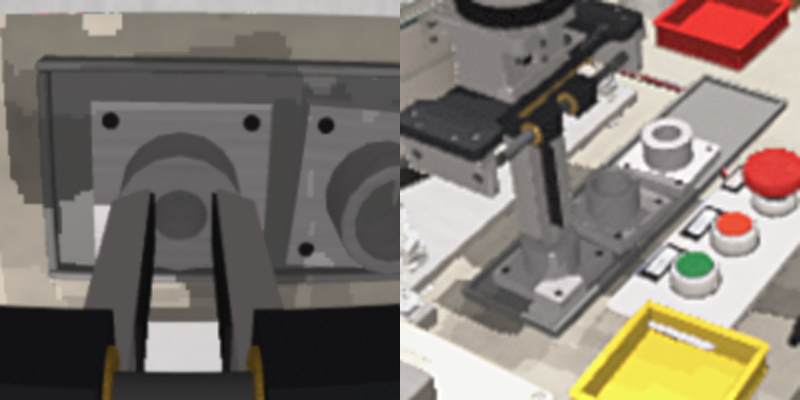

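The fingers seem to have passed into the hub without force, which I cannot explain yet. I'll lift and feel for the hub's top with the shut fingers.

{"op": "jog_arm", "data": {"steps": [[[-1, 0, 0, 0, 0], [-1, 0, 0, 0, 0], [-1, 0, 0, -0.05, 0], [-1, 0, 0, -0.1, 0], [-1, 0, 0, -0.11, 0], [-1, 0, 0, -0.11, 0]]]}}

```text
t: 23.68
ee_pos: [0.5841, 0.1744, 0.0511]
tcp_rot: [-3.142, -0.001, 0.001]
contact_force: [-0.3, -0.4, -0.3]
grip_width: 0.0006
finger_force: 0.0
```

{"op": "jog_arm", "data": {"steps": [[[-1, 0, 0, 0.02, 0], [-1, 0, 0, 0.03, 0], [-1, 0, 0, 0.037, 0], [-1, 0, 0, 0.042, 0], [-1, 0, 0, 0.045, 0], [-1, 0, 0, 0.047, 0], [-1, 0, 0, 0.047, 0]]]}}

```text
t: 24.55
ee_pos: [0.5838, 0.1743, 0.0364]
tcp_rot: [-3.142, -0.0, 0.001]
contact_force: [-0.7, 0.4, -0.0]
grip_width: 0.0006
finger_force: 0.0
```

{"op": "jog_arm", "data": {"steps": [[[-1, 0, 0, 0.005, 0], [-1, 0, 0, 0.01, 0], [-1, 0, 0, 0.015, 0], [-1, 0, 0, 0.02, 0], [-1, 0, 0, 0.025, 0], [-1, 0, 0, 0.025, 0]]]}}

```text
t: 25.3
ee_pos: [0.5836, 0.1743, 0.0287]
tcp_rot: [3.142, 0.0, 0.001]
contact_force: [-0.6, -0.5, -0.4]
grip_width: 0.0002
finger_force: 0.0
```

```bash
python3 - <<'E'
from h import *
s=robot.get_state();print(s["ee_pos"],s["contact_force"],s["grip_width"])
c=snap("wrist");s=robot.get_state();t=s["ee_pos"]
print("tip",proj(c,t),"hub top",proj(c,(.583,.174,.038)))
a=cv2.resize(c["color"][150:300,206:356],(600,600),interpolation=cv2.INTER_CUBIC);cv2.imwrite("pics/m3.png",a)
g=cv2.cvtColor(c["color"],cv2.COLOR_BGR2GRAY);print(g[185:250,281-24:281+25:4])
E
```

```text
[0.58364239 0.17431243 0.02869532] [-0.63322201 -0.49149828 -0.40422718] 0.00021274178725655879
tip [280.22409242 244.80062528] hub top [280.70959091 251.2183776 ]
[[ 82  82  82  82  82  82  82  82  81  82  82  82  81]
 [ 82  82  82  82  82  82  82  82  82  82  82  82  81]
 [ 82  82  82  82  82  82  82  82  82  82  82  82  82]
 [ 82  82  82  82  82  81  82  82  82  82  82  82  83]
 [ 82  82  82  82  82  82  82  83  82  81  82  82  82]
 [ 82  82  81  82  82  82  82  83  82  82  82  82  82]
 [ 82  82  82  82  82  82  82  82  81  82  82  82  82]
 [ 82  82  83  82  82  82  81  82  82  82  82  82  82]
 [ 82  81  82  81  81  81  82  82  82  81  82  82  82]
 [ 82  82  82  81  82  82  82  82  82  82  81  82  82]
 [ 83  82  82  82  82  81  81  81  82  82  82  82  82]
 [104  96  96  95  93  87  87  88  85  86  85  86  84]
 [126 124 125 126 124 123 123 123 114 113 113 113 104]
 [130 130 131 130 130 130 130 130 127 127 128 128 126]
 [127 128 128 127 127 128 127 127 127 128 128 128 127]
 [115 114 114 115 114 114 114 115 115 115 115 115 115]
 [111 111 111 111 111 112 111 112 111 111 111 111 112]
 
[... 1939 characters left out ...]
00 100  96  96  99 100 102 101 101  95]
 [100 100 100 100  97  84  81  95 100 100 100 100  99]
 [101 100 100 101  91  71  71  82  99 100 100 100 100]
 [101 101 101 100  71  69  69  71  98 100 100 101 101]
 [101 101 101  96  68  70  69  69  91 100 100 101 102]
 [100 100 100  89  67  69  68  69  76 101 100 100 100]
 [ 99 100  99  77  68  70  63  69  68  99  99 100 100]
 [ 99  99  98  67  70  78  69  77  68  97  99  99  99]
 [100 100  99  65  76  82  68  81  75  97 100  98  99]
 [100 101  99  69  82  81  56  81  83  95 100  99  99]
 [101 100  98  80  83  82  43  80  82  85  99 100 100]
 [100 100  91  82  83  81  42  81  83  83  91 100 101]
 [101  98  83  82  83  82  41  80  83  83  84  96 101]]
```

Still no contact at 0.029, though the gauge stopped at 0.038. I keep feeling downward slowly to see which finger part is solid.

{"op": "jog_arm", "data": {"steps": [[[-1, 0, 0, 0.007, 0], [-1, 0, 0, 0.014, 0], [-1, 0, 0, 0.02, 0], [-1, 0, 0, 0.025, 0], [-1, 0, 0, 0.03, 0], [-1, 0, 0, 0.03, 0]]]}}

```text
t: 26.1
ee_pos: [0.5836, 0.1743, 0.0197]
tcp_rot: [3.142, 0.0, 0.001]
contact_force: [0.4, 0.9, -0.1]
grip_width: 0.0005
finger_force: 0.0
```

{"op": "jog_arm", "data": {"steps": [[[-1, 0, 0, 0.005, 0], [-1, 0, 0, 0.01, 0], [-1, 0, 0, 0.014, 0], [-1, 0, 0, 0.014, 0]]]}}

```text
t: 26.6
ee_pos: [0.5836, 0.1743, 0.0155]
tcp_rot: [-3.142, 0.0, 0.001]
contact_force: [0.0, -0.5, 0.7]
grip_width: 0.0003
finger_force: 0.0
```

No contact at all with hub 1. I'll try the grip on hub 3, to tell whether this is the hub or the gripper.

{"op": "jog_arm", "data": {"steps": [[[-1, 0, 0, -0.12, 0], [-1, 0, 0, -0.25, 0], [0.35, -0.01, 0.16, -0.25, 0], [0.35, -0.01, 0.3, -0.25, 0], [0.35, -0.01, 0.47, -0.25, 0], [0.35, -0.01, 0.47, -0.25, 0], [0.35, -0.01, 0.47, -0.25, 0]]]}}

```text
t: 27.48
ee_pos: [0.5809, 0.0336, 0.0907]
tcp_rot: [-3.141, -0.0, 0.001]
contact_force: [-0.5, 0.1, -0.1]
grip_width: 0.0472
finger_force: 0.0
```

```bash
python3 - <<'E'
from rects import *
c=snap("wrist");s=robot.get_state();t=s["ee_pos"];print(s["t"],t,s["grip_width"])
print(*holes(c,(.5806,.0334),.014),sep="\n")
for n,z in(("hub3",.038),):
    k=4;u,v=proj(c,(.5806,.0334,z)).astype(int);cr=cv2.resize(c["color"][v-40:v+40,u-50:u+50],None,fx=k,fy=k,interpolation=cv2.INTER_CUBIC)
    C=cv2.HoughCircles(cv2.GaussianBlur(cv2.cvtColor(cr,cv2.COLOR_BGR2GRAY),(0,0),2),cv2.HOUGH_GRADIENT,1,100,param1=60,param2=16,minRadius=45,maxRadius=120)
    for a,b,q in C[0]: print(q,cast(c,((a+.5)/k-.5+u-50,(b+.5)/k-.5+v-40),z))
E
python3 near.py .5806 .0334 | tail -2
```

```text
27.525 [0.5809 0.0341 0.0906] 0.05070209871781816
[[0.6012 0.0578]
 [0.6029 0.0108]
 [0.556  0.0089]
 [0.5543 0.0559]]
[0.5786 0.0333]
[np.float64(2.0219514807934083), np.float64(2.161044619081032), np.float64(2.2324364325452026), np.float64(2.3294233510333626)]
50.1 [0.5693 0.0521 0.038 ]
rim -75:20.0(3) -65:20.0(5) -55:20.8(7) -45:21.6(7) -35:22.4(7) -25:22.8(7) -14:23.6(7) -5:23.6(7) 5:23.6(7) 14:23.6(8) 25:22.8(7) 35:22.4(7) 45:21.2(8) 55:20.8(8) 65:20.0(24) 75:19.6(21)
bore -75:11.2(6) -65:11.2(6) -55:11.2(5) -45:10.8(5) -35:10.4(5) -25:10.8(5) -14:10.0(5) -5:10.4(5) 5:10.4(5) 14:10.0(5) 25:10.4(5) 35:10.8(5) 45:10.4(5) 55:10.8(5) 65:10.8(6) 75:11.2(6)near.py:9: RuntimeWarning: Mean of empty slice.
  v,u=np.nonzero(gr);p=(u.mean(),v.mean());print("gauge top",p,cast(c,p,t[2]+.052)-t)
  ret = ret.dtype.type(ret / rcount)
```

{"op": "jog_arm", "data": {"steps": [[[0.35, -0.004, 0.002, 0.05, 0], [0.35, -0.004, 0.002, 0.12, 0], [0.35, -0.004, 0.002, 0.19, 0], [0.35, -0.004, 0.002, 0.235, 0], [0.35, -0.004, 0.002, 0.246, 0], [0.35, -0.004, 0.002, 0.246, 0], [0.35, -0.004, 0.002, 0.246, 0]]]}}

```text
t: 28.45
ee_pos: [0.5805, 0.0327, 0.0177]
tcp_rot: [3.141, -0.002, 0.001]
contact_force: [-0.6, -0.3, 0.2]
grip_width: 0.0632
finger_force: 0.0
```

{"op": "jog_arm", "data": {"steps": [[[-1, 0, 0, 0, 0], [-1, 0, 0, 0, 0], [-1, 0, 0, 0, 0], [-1, 0, 0, 0, 0], [-1, 0, 0, 0, 0]]], "force": 35}}

```text
t: 29.08
ee_pos: [0.5797, 0.0327, 0.0168]
tcp_rot: [-3.142, 0.0, 0.001]
contact_force: [0.2, 0.5, -0.1]
grip_width: 0.0171
finger_force: 0.0
```

Same on hub 3, so the fingers meet no resistance from the round hub. I'll open a bit and feel for the flange below.

{"op": "jog_arm", "data": {"steps": [[[0.1, 0, 0, 0, 0], [0.1, 0, 0, 0, 0], [0.1, 0, 0, 0, 0], [0.1, 0, 0, 0, 0], [0.1, 0, 0, 0, 0], [0.1, 0, 0, 0.004, 0], [0.1, 0, 0, 0.008, 0], [0.1, 0, 0, 0.012, 0], [0.1, 0, 0, 0.015, 0], [0.1, 0, 0, 0.015, 0]]]}}

```text
t: 30.32
ee_pos: [0.5797, 0.0327, 0.0122]
tcp_rot: [-3.142, 0.0, 0.001]
contact_force: [-0.9, -0.3, 0.7]
grip_width: 0.0519
finger_force: 0.0
```

{"op": "jog_arm", "data": {"steps": [[[0.1, 0, 0, 0.005, 0], [0.1, 0, 0, 0.01, 0], [0.1, 0, 0, 0.014, 0], [0.1, 0, 0, 0.014, 0]]]}}

```text
t: 30.82
ee_pos: [0.5796, 0.0327, 0.008]
tcp_rot: [-3.142, 0.0, 0.001]
contact_force: [-0.4, 0.5, 0.3]
grip_width: 0.0515
finger_force: 0.0
```

```bash
python3 - <<'E'
from rects import *
c=snap("wrist");s=robot.get_state();t=s["ee_pos"];print(s["t"],t,s["contact_force"],s["joint_torque"].round(1))
print(*holes(c,(.5797,.0334),.014),sep="\n")
E
```

```text
30.875 [0.5797 0.0327 0.0081] [0.4703 1.5512 0.1083] [ -0.  -38.4 -26.    0.   -0.1  -0. ]
[[0.6013 0.0578]
 [0.6029 0.0108]
 [0.556  0.0089]
 [0.5548 0.0552]]
[0.5787 0.0332]
[np.float64(1.9325080861065718), np.float64(1.5856197102539944), np.float64(3.2566266336311287), np.float64(2.2546570394028187)]
```

The fingers pass through the flange too. Now I close with the pads' grasp point at mid-hub height, in case only the pads are solid.

{"op": "jog_arm", "data": {"steps": [[[-1, 0, 0, 0, 0], [-1, 0, 0, 0, 0], [-1, 0, 0, 0, 0], [-1, 0, 0, 0, 0], [-1, 0, 0, 0, 0]]], "force": 30}}

```text
t: 31.5
ee_pos: [0.5798, 0.0328, 0.0082]
tcp_rot: [-3.141, -0.0, 0.001]
contact_force: [-0.2, -0.0, 0.3]
grip_width: 0.0388
finger_force: 30.0
```

Gripped: 38.8 mm wide at 30 N, so only the upper part of the pads is solid. Lifting and carrying to the nearest seat, turning −4.3°.

{"op": "jog_arm", "data": {"steps": [[[-1, 0, 0, -0.03, 0], [-1, 0, 0, -0.15, 0], [-1, 0, 0, -0.3, 0], [-1, 0, 0, -0.4, 0], [-1, -0.1, 0.1, -0.4, 0.0119], [-1, -0.2, 0.2, -0.4, 0.0119], [-1, -0.3, 0.3, -0.4, 0.0119], [-1, -0.403, 0.413, -0.4, 0.0119], [-1, -0.403, 0.413, -0.4, 0.0119], [-1, -0.403, 0.413, -0.4, 0.0119], [-1, -0.403, 0.413, -0.4, 0.0119]]], "force": 45}}

```text
t: 32.88
ee_pos: [0.4596, -0.0908, 0.1283]
tcp_rot: [-3.142, -0.0, -0.072]
contact_force: [-0.0, 0.3, -1.5]
grip_width: 0.0384
finger_force: 45.0
```

```bash
python3 - <<'E'
from rects import *
c=snap("wrist","p3");s=robot.get_state();t=s["ee_pos"];print(s["t"],t,s["tcp_rot"],s["grip_width"],s["contact_force"])
yaw=s["tcp_rot"][2]
# bolt holes of the held hub, flange top = TCP+.006
print(*holes(c,t[:2],t[2]+.006),sep="\n")
hc=proj(c,(t[0],t[1],t[2]+.030));print("hub top pred",hc)
for y in (-.09,-.17):
    m=hsvm(c,(0,0,140),(180,60,255))&window(c,(.456,y,.018),30);print("seat",rect(c,m,.018))
E
```

```text
32.925 [ 0.4595 -0.0907  0.1282] [-3.1415  0.0001 -0.072 ] 0.0381896056196658 [-0.3483 -0.3861 -1.5617]
[[ 0.4827 -0.0684]
 [ 0.4812 -0.1155]
 [    nan     nan]
 [    nan     nan]]
[ 0.4819 -0.0919]
[np.float64(-1.7981092486876682), np.float64(nan), np.float64(nan), np.float64(nan)]
hub top pred [280.203  264.3486]
seat (array([ 453. , -114.9]), array([8.1, 2.1]), -4.1)
seat (array([ 455. , -182.9]), array([35.1, 59.4]), -2.9)
```

Held: the flange's front holes give a centre of (0.4584,-0.0912) and yaw −1.8°, on target. Lowering onto the seat.

{"op": "jog_arm", "data": {"steps": [[[-1, 0.001, 0, 0.1, 0], [-1, 0.001, 0, 0.2, 0], [-1, 0.001, 0, 0.28, 0], [-1, 0.001, 0, 0.32, 0], [-1, 0.001, 0, 0.34, 0], [-1, 0.001, 0, 0.347, 0], [-1, 0.001, 0, 0.352, 0], [-1, 0.001, 0, 0.352, 0], [-1, 0.001, 0, 0.352, 0]]]}}

```text
t: 34.05
ee_pos: [0.4596, -0.0915, 0.023]
tcp_rot: [3.141, -0.001, -0.074]
contact_force: [0.7, -0.3, -1.1]
grip_width: 0.0383
finger_force: 45.0
```

{"op": "jog_arm", "data": {"steps": [[[-1, 0, 0, 0.003, 0], [-1, 0, 0, 0.003, 0], [0.35, 0, 0, 0.003, 0], [0.35, 0, 0, 0.003, 0], [0.35, 0, 0, 0.003, 0], [0.35, 0, 0, 0.003, 0], [0.35, 0, 0, -0.1, 0], [0.35, 0, 0, -0.25, 0], [0.35, 0, 0, -0.45, -0.0119], [0.35, 0, 0, -0.45, -0.0119], [0.35, 0, 0, -0.45, -0.0119]]]}}

```text
t: 35.42
ee_pos: [0.4589, -0.0912, 0.157]
tcp_rot: [-3.141, 0.001, 0.001]
contact_force: [-0.5, 0.6, -0.3]
grip_width: 0.0634
finger_force: 0.0
```

```bash
python3 - <<'E'
from rects import *
c=snap("wrist","p3b");s=robot.get_state();t=s["ee_pos"];print(s["t"],t,s["tcp_rot"],s["grip_width"])
print(*holes(c,(.459,-.091),.028),sep="\n")
m=hsvm(c,(0,0,140),(180,60,255))&window(c,(.456,-.17,.018),34);print("seat",rect(c,m,.018))
for h in ((.583,.174),(.581,.104)): print(proj(c,(*h,.038)))
E
```

```text
35.475 [ 0.4584 -0.0909  0.1561] [-3.1405  0.0023  0.0011] 0.06363839196623902
[[ 0.4828 -0.0671]
 [ 0.4812 -0.1164]
 [ 0.4342 -0.1147]
 [ 0.434  -0.068 ]]
[ 0.4581 -0.0915]
[np.float64(-1.7993445605034823), np.float64(0.24357953929759638), np.float64(1.0275139668385802), np.float64(-2.0873595974061407)]
seat (array([ 455.5, -181.9]), array([37.2, 59.5]), -1.6)
[52.7749 98.9403]
[100.3026  92.3682]
```

Hub 3 lies at (0.458,-0.0915), about −1.5°, flush on the seat. Next is hub 2.

{"op": "jog_arm", "data": {"steps": [[[0.35, 0.1, -0.2, 0, 0], [0.35, 0.2, -0.35, 0, 0], [0.35, 0.3, -0.5, 0, 0], [0.35, 0.409, -0.65, 0, 0], [0.35, 0.409, -0.65, 0.15, 0], [0.35, 0.409, -0.65, 0.2, 0], [0.35, 0.409, -0.65, 0.2, 0], [0.35, 0.409, -0.65, 0.2, 0]]]}}

```text
t: 36.48
ee_pos: [0.5824, 0.1032, 0.0987]
tcp_rot: [-3.142, -0.002, 0.0]
contact_force: [-0.4, 0.6, 1.0]
grip_width: 0.0635
finger_force: 0.0
```

```bash
python3 near.py .581 .104 2>/dev/null; python3 - <<'E'
from rects import *
c=snap("wrist");print(*holes(c,(.581,.104),.014),sep="\n")
E
```

```text
36.525 [0.5827 0.1033 0.0992] [ 3.1415 -0.0026  0.0005]
gauge top (np.float64(nan), np.float64(nan)) [nan nan nan]
rim -75:16.0(3) -65:20.8(6) -55:21.6(7) -45:22.4(8) -35:23.2(7) -25:19.2(-6) -14:18.8(-6) -5:19.2(-6) 5:19.2(-7) 14:19.2(-5) 25:23.6(6) 35:22.8(7) 45:22.0(7) 55:20.8(7) 65:23.6(20) 75:19.6(21)
bore -75:14.8(6) -65:14.8(5) -55:14.8(4) -45:14.8(4) -35:14.8(5) -25:14.8(4) -14:14.4(5) -5:14.8(5) 5:9.6(-8) 14:8.8(-13) 25:9.6(-12) 35:10.4(-11) 45:10.8(-7) 55:14.8(5) 65:14.8(5) 75:14.4(6)
[[0.6057 0.1256]
 [0.6018 0.0786]
 [0.5551 0.0824]
 [0.5586 0.1293]]
[0.5803 0.104 ]
[np.float64(-4.634337851117166), np.float64(-4.231533422396901), np.float64(-4.4599789113589825), np.float64(-4.680732451757426)]
```

{"op": "jog_arm", "data": {"steps": [[[0.35, -0.005, -0.002, 0.1, 0], [0.35, -0.005, -0.002, 0.2, 0], [0.35, -0.005, -0.002, 0.27, 0], [0.35, -0.005, -0.002, 0.3, 0], [0.35, -0.005, -0.002, 0.306, 0], [0.35, -0.005, -0.002, 0.306, 0], [0.35, -0.005, -0.002, 0.306, 0], [-1, -0.005, -0.002, 0.306, 0], [-1, -0.005, -0.002, 0.306, 0], [-1, -0.005, -0.002, 0.306, 0], [-1, -0.005, -0.002, 0.306, 0], [-1, -0.005, -0.002, 0.306, 0], [-1, -0.005, -0.002, 0.28, 0], [-1, -0.005, -0.002, 0.18, 0], [-1, -0.005, -0.002, 0, 0], [-1, -0.005, -0.002, -0.1, 0], [-1, -0.005, -0.002, -0.1, 0]]], "force": 45}}

```text
t: 38.7
ee_pos: [0.5823, 0.1044, 0.1306]
tcp_rot: [3.142, -0.006, 0.001]
contact_force: [0.1, 0.4, -2.8]
grip_width: 0.0385
finger_force: 45.0
```

{"op": "jog_arm", "data": {"steps": [[[-1, 0.05, 0.2, 0, -0.0125], [-1, 0.1, 0.4, 0, -0.0125], [-1, 0.15, 0.6, 0, -0.0125], [-1, 0.22, 0.78, 0, -0.0125], [-1, 0.22, 0.874, 0, -0.0125], [-1, 0.22, 0.874, 0, -0.0125], [-1, 0.22, 0.874, 0, -0.0125]]]}}

```text
t: 39.58
ee_pos: [0.6455, -0.1565, 0.1256]
tcp_rot: [-3.14, 0.003, 0.08]
contact_force: [-0.5, 0.7, -1.8]
grip_width: 0.0384
finger_force: 45.0
```

```bash
python3 - <<'E'
from rects import *
c=snap("wrist","p2");s=robot.get_state();t=s["ee_pos"];print(s["t"],t,s["tcp_rot"],s["grip_width"],s["contact_force"])
o,_,y=holes(c,t[:2],t[2]+.0065);print(o,y)
# red tray front wall and both side walls at rim height: extreme columns of red ahead of the hub
m=hsvm(c,(0,150,50),(4,255,255))
for v in range(100,260,12):
    u=np.nonzero(m[v])[0]
    if len(u)>20: print(v,cast(c,(u.min(),v),.026)[:2],cast(c,(u.max(),v),.026)[:2])
v,u=np.nonzero(m); print("front",cast(c,(u[v.argmin()],v.min()),.026))
E
```

```text
39.625 [ 0.6458 -0.1562  0.1261] [-3.1402  0.002   0.0809] 0.038717363863827486 [-0.1425 -0.2601 -1.5793]
[[ 0.669  -0.1337]
 [ 0.6687 -0.1811]
 [ 0.6225 -0.1822]
 [    nan     nan]] [np.float64(-0.25421254665336035), np.float64(nan), np.float64(nan), np.float64(1.4360510344992914)]
160 [ 0.6837 -0.0721] [ 0.6936 -0.2033]
172 [ 0.672  -0.0724] [ 0.6824 -0.2075]
184 [ 0.66   -0.0717] [ 0.6706 -0.2079]
196 [ 0.6479 -0.0718] [ 0.6586 -0.2074]
208 [ 0.6355 -0.0709] [ 0.6523 -0.2788]
front [ 0.841  -0.0693  0.026 ]
```

{"op": "jog_arm", "data": {"steps": [[[-1, 0.003, 0.013, 0.1, 0], [-1, 0.003, 0.013, 0.2, 0], [-1, 0.003, 0.013, 0.3, 0], [-1, 0.003, 0.013, 0.35, 0], [-1, 0.003, 0.013, 0.38, 0], [-1, 0.003, 0.013, 0.389, 0], [-1, 0.003, 0.013, 0.391, 0], [-1, 0.003, 0.013, 0.391, 0], [0, 0.003, 0.013, 0.391, 0], [0, 0.003, 0.013, 0.391, 0], [0, 0.003, 0.013, 0.391, 0], [0, 0.003, 0.013, 0.3, 0], [0, 0.003, 0.013, 0.1, 0], [0, 0.003, 0.013, -0.1, 0.0125], [0, 0.003, 0.013, -0.1, 0.0125], [0, 0.003, 0.013, -0.1, 0.0125]]]}}

```text
t: 41.62
ee_pos: [0.6474, -0.1613, 0.157]
tcp_rot: [-3.141, 0.001, 0.002]
contact_force: [0.0, 0.1, -1.3]
grip_width: 0.047
finger_force: 0.0
```

```bash
python3 - <<'E'
from rects import *
c=snap("wrist","p2b");s=robot.get_state();t=s["ee_pos"];print(s["t"],t,s["tcp_rot"],s["grip_width"],s["contact_force"])
print(*holes(c,(.647,-.160),.014),sep="\n")
m=hsvm(c,(0,150,50),(4,255,255))&window(c,(.647,-.160,.026),60);print(rect(c,m,.026))
E
```

```text
41.675 [ 0.6467 -0.1611  0.1556] [-3.1404  0.0029  0.0016] 0.04720142066693122 [-0.2747 -0.0927 -0.5417]
[[ 0.671  -0.1344]
 [ 0.6721 -0.1861]
 [ 0.6211 -0.1844]
 [ 0.6239 -0.1384]]
[ 0.647  -0.1608]
[np.float64(1.1510788165237278), np.float64(-3.423406854231541), np.float64(4.828549896705836), np.float64(-1.9217617295941516)]
(array([ 647.2, -161. ]), array([93.8, 94.3]), -0.8)
```

Hub 2 lies centred in the red tray. Next is hub 1.

{"op": "jog_arm", "data": {"steps": [[[0.35, -0.05, -0.2, 0, 0], [0.35, -0.1, -0.4, 0, 0], [0.35, -0.15, -0.6, 0, 0], [0.35, -0.21, -0.8, 0, 0], [0.35, -0.21, -1, 0, 0], [0.35, -0.21, -1, 0, 0], [0.35, -0.21, -1, 0, 0]]]}}

```text
t: 42.55
ee_pos: [0.5835, 0.1379, 0.1557]
tcp_rot: [3.141, 0.003, 0.002]
contact_force: [-0.6, -0.0, -0.2]
grip_width: 0.0633
finger_force: 0.0
```

{"op": "jog_arm", "data": {"steps": [[[0.35, 0, -0.12, 0, 0], [0.35, 0, -0.12, 0.1, 0], [0.35, 0, -0.12, 0.19, 0], [0.35, 0, -0.12, 0.19, 0], [0.35, 0, -0.12, 0.19, 0]]]}}

```text
t: 43.18
ee_pos: [0.5851, 0.1733, 0.1013]
tcp_rot: [-3.142, -0.001, -0.0]
contact_force: [-0.1, -0.0, -0.1]
grip_width: 0.0635
finger_force: 0.0
```

```bash
python3 near.py .583 .174 2>/dev/null; python3 - <<'E'
from rects import *
c=snap("wrist","h1");print(*holes(c,(.583,.174),.014),sep="\n")
E
```

```text
43.225 [0.5855 0.1736 0.1019] [-3.1414 -0.002   0.0001]
gauge top (np.float64(302.85714285714283), np.float64(302.57142857142856)) [-0.0129 -0.0127  0.052 ]
rim -75:19.6(3) -65:20.0(4) -55:20.8(7) -45:22.0(7) -35:23.2(7) -25:19.6(-5) -14:20.0(-6) -5:20.0(-6) 5:20.0(-6) 14:20.8(-5) 25:20.4(-5) 35:23.6(5) 45:23.6(7) 55:22.0(7) 65:22.8(21) 75:20.4(20)
bore -75:8.0(6) -65:8.4(6) -55:8.4(6) -45:8.4(5) -35:8.4(5) -25:8.4(5) -14:7.6(8) -5:7.6(10) 5:7.6(9) 14:9.6(4) 25:9.6(5) 35:9.6(5) 45:9.6(5) 55:9.6(6) 65:9.6(6) 75:9.2(6)
[[0.6073 0.1981]
 [0.6065 0.1508]
 [0.5596 0.1517]
 [0.5602 0.1987]]
[0.5834 0.1748]
[np.float64(-0.9495358715918507), np.float64(-0.6788933973110334), np.float64(-0.7722857446224066), np.float64(-1.029538534388472)]
```

{"op": "jog_arm", "data": {"steps": [[[0.35, -0.007, -0.003, 0.1, 0], [0.35, -0.007, -0.003, 0.2, 0], [0.35, -0.007, -0.003, 0.28, 0], [0.35, -0.007, -0.003, 0.309, 0], [0.35, -0.007, -0.003, 0.315, 0], [0.35, -0.007, -0.003, 0.315, 0], [0.35, -0.007, -0.003, 0.315, 0], [-1, -0.007, -0.003, 0.315, 0], [-1, -0.007, -0.003, 0.315, 0], [-1, -0.007, -0.003, 0.315, 0], [-1, -0.007, -0.003, 0.315, 0], [-1, -0.007, -0.003, 0.315, 0], [-1, -0.007, -0.003, 0.28, 0], [-1, -0.007, -0.003, 0.18, 0], [-1, -0.007, -0.003, 0, 0], [-1, -0.007, -0.003, -0.1, 0], [-1, -0.007, -0.003, -0.1, 0]]], "force": 45}}

```text
t: 45.4
ee_pos: [0.5843, 0.1755, 0.1339]
tcp_rot: [-3.141, -0.006, 0.001]
contact_force: [0.5, -0.1, -1.7]
grip_width: 0.0385
finger_force: 45.0
```

{"op": "jog_arm", "data": {"steps": [[[-1, -0.2, -0.05, 0, 0], [-1, -0.35, -0.15, 0, 0], [-1, -0.44, -0.185, 0, 0], [-1, -0.44, -0.185, 0, 0], [-1, -0.44, -0.185, 0, 0], [-1, -0.44, -0.185, 0, 0]]]}}

```text
t: 46.15
ee_pos: [0.451, 0.2301, 0.1302]
tcp_rot: [3.141, 0.0, 0.0]
contact_force: [-0.2, -1.0, -1.2]
grip_width: 0.0386
finger_force: 45.0
```

```bash
python3 - <<'E'
from rects import *
c=snap("wrist","p1");s=robot.get_state();t=s["ee_pos"];print(s["t"],t,s["tcp_rot"],s["grip_width"],s["contact_force"])
o,_,y=holes(c,t[:2],t[2]+.0065);print(o,y)
m=hsvm(c,(22,120,60),(33,255,255))
for v in range(150,290,10):
    u=np.nonzero(m[v])[0]
    if len(u)>10: print(v,cast(c,(u.min(),v),.026)[:2],cast(c,(u.max(),v),.026)[:2])
E
```

```text
46.2 [0.451  0.2301 0.1303] [3.1414 0.0003 0.0001] 0.03847596856852932 [-0.3233  0.0674 -1.3555]
[[0.4757 0.2527]
 [0.4748 0.2053]
 [   nan    nan]
 [   nan    nan]] [np.float64(-1.037460703545796), np.float64(nan), np.float64(nan), np.float64(nan)]
160 [0.4945 0.2639] [0.4947 0.1845]
170 [0.485  0.2768] [0.4849 0.1833]
180 [0.4751 0.2761] [0.4751 0.183 ]
190 [0.4651 0.2755] [0.4651 0.1826]
200 [0.455  0.2759] [0.455  0.1822]
```

{"op": "jog_arm", "data": {"steps": [[[-1, -0.004, 0.003, 0.1, 0], [-1, -0.004, 0.003, 0.2, 0], [-1, -0.004, 0.003, 0.3, 0], [-1, -0.004, 0.003, 0.36, 0], [-1, -0.004, 0.003, 0.39, 0], [-1, -0.004, 0.003, 0.402, 0], [-1, -0.004, 0.003, 0.405, 0], [-1, -0.004, 0.003, 0.405, 0], [0, -0.004, 0.003, 0.405, 0], [0, -0.004, 0.003, 0.405, 0], [0, -0.004, 0.003, 0.405, 0], [0, -0.004, 0.003, 0.3, 0], [0, -0.004, 0.003, 0.1, 0], [0, -0.004, 0.003, -0.1, 0], [0, -0.004, 0.003, -0.2, 0], [0, -0.004, 0.003, -0.2, 0]]]}}

```text
t: 48.2
ee_pos: [0.4508, 0.2302, 0.1935]
tcp_rot: [-3.14, -0.006, 0.001]
contact_force: [0.6, -0.3, 0.4]
grip_width: 0.0469
finger_force: 0.0
```

{"op": "jog_arm", "data": {"steps": [[[0, 0.15, 0.2, -0.1, 0], [0, 0.25, 0.35, -0.15, 0], [0, 0.3, 0.5, -0.2, 0], [0, 0.3, 0.65, -0.2, 0], [0, 0.3, 0.65, -0.2, 0], [0, 0.3, 0.65, -0.2, 0], [0, 0.3, 0.65, -0.2, 0]]]}}

```text
t: 49.08
ee_pos: [0.5387, 0.036, 0.2496]
tcp_rot: [-3.141, 0.001, 0.003]
contact_force: [-1.0, -0.3, 0.2]
grip_width: 0.0469
finger_force: 0.0
```

```bash
python3 - <<'E'
from rects import *
c=snap("wrist","fin");s=robot.get_state();print(s["t"],s["ee_pos"],s["contact_force"])
for n,h,z in (("h1",(.449,.229),.014),("h3",(.459,-.091),.028),("h2",(.647,-.161),.014)): 
    o,m,y=holes(c,h,z);print(n,m,y)
for n,p in(("gauge",(.6455,-.257,.108)),): print(proj(c,p))
E
```

```text
49.125 [0.5389 0.0361 0.2499] [ 0.1333 -0.6132 -0.345 ]
h1 [0.4489 0.2293] [np.float64(5.241173854627952), np.float64(7.2398531041839815), np.float64(-2.6314432284924845), np.float64(-11.738158423495369)]
h3 [ 0.461  -0.0898] [np.float64(2.198148729227701), np.float64(0.12769573730765238), np.float64(-5.83849867340937), np.float64(2.109271180852469)]
h2 [ 0.6439 -0.1583] [np.float64(-5.716622556746046), np.float64(-3.601102095855512), np.float64(1.8438519544867376), np.float64(2.9283182074354888)]
[513.7285 116.1594]
```

View pics/fin.png

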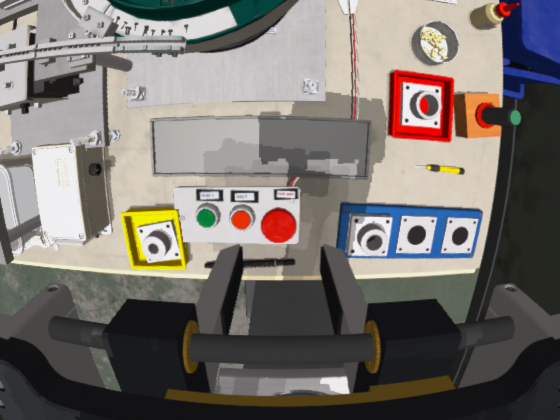

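All three hubs are placed: one in the yellow tray (157,241), one in the red (425,103), one on the seat (370,235). The gauge is upright (515,117), and the pen and screwdriver are untouched. Quick close checks of hub 1, which looks slightly turned, and hub 3.

{"op": "jog_arm", "data": {"steps": [[[0, -0.25, -0.3, 0.2, 0], [0, -0.3, -0.6, 0.35, 0], [0, -0.3, -0.64, 0.35, 0], [0, -0.3, -0.64, 0.35, 0], [0, -0.3, -0.64, 0.35, 0], [0, -0.3, -0.64, 0.35, 0]]]}}

```text
t: 49.88
ee_pos: [0.4492, 0.2271, 0.146]
tcp_rot: [3.141, -0.001, 0.003]
contact_force: [0.4, -0.1, -0.0]
grip_width: 0.0471
finger_force: 0.0
```

```bash
cat > chk.py <<'E'
from rects import *
import sys
x,y,z=map(float,sys.argv[1:4]);c=snap("wrist");s=robot.get_state();print(s["t"],s["ee_pos"])
g=cv2.cvtColor(c["color"],cv2.COLOR_BGR2GRAY);w=window(c,(x,y,z),50)
m=((cv2.GaussianBlur(g,(0,0),.7)<75)&w).astype(np.uint8);n,l,st,ce=cv2.connectedComponentsWithStats(m)
P=np.array([cast(c,ce[i],z)[:2] for i in range(1,n) if 6<st[i][4]<60 and max(st[i][2:4])<11])
print(P-[x,y])
for i in range(len(P)):
    for j in range(i): 
        d=np.linalg.norm(P[i]-P[j])
        if .044<d<.050 or .063<d<.070: print(i,j,d.round(4),((P[i]+P[j])/2).round(4) if d>.06 else ((np.degrees(np.arctan2(*(P[i]-P[j])[::-1]))+45)%90-45).round(1))
E
python3 chk.py .449 .229 .014
```

```text
49.925 [0.4497 0.2266 0.1464]
[[ 0.0188  0.042 ]
 [ 0.0191 -0.0241]
 [ 0.0108  0.0222]
 [ 0.0058  0.0413]
 [-0.0268 -0.0329]]
1 0 0.0661 [0.4679 0.238 ]
2 1 0.047 10.2
3 1 0.0667 [0.4614 0.2376]
4 1 0.0467 10.9
4 2 0.0666 [0.441  0.2236]
```

{"op": "jog_arm", "data": {"steps": [[[0, 0, 0.2, -0.2, 0], [0, 0, 0.4, -0.2, 0], [0, 0, 0.6, -0.2, 0], [0, 0, 0.8, -0.2, 0], [0, 0, 1, -0.1, 0], [0, 0, 1, 0, 0], [0, 0, 1, 0, 0]]]}}

```text
t: 50.8
ee_pos: [0.4477, -0.0745, 0.144]
tcp_rot: [-3.14, 0.004, -0.003]
contact_force: [-0.6, 0.4, 1.2]
grip_width: 0.0468
finger_force: 0.0
```

```bash
python3 chk.py .459 -.091 .028
```

```text
50.85 [ 0.449  -0.0741  0.1458]
[[ 0.024   0.0218]
 [ 0.0221 -0.0253]
 [-0.0234  0.0233]
 [-0.0248 -0.0239]]
1 0 0.0471 -2.2
2 0 0.0474 -1.8
2 1 0.0666 [ 0.4584 -0.092 ]
3 0 0.0668 [ 0.4586 -0.0921]
3 1 0.0469 -1.7
3 2 0.0472 -1.7
```

Hub 3 is within 1.1 mm and parallel to the seat. Hub 1 has been nudged to (0.441,0.2236) with a 10° turn, still in the tray. I'll check that it lies flat by comparing its top bore's centre with its flange centre.

{"op": "jog_arm", "data": {"steps": [[[0, 0, -0.2, -0.2, 0], [0, 0, -0.4, -0.2, 0], [0, 0, -0.6, -0.2, 0], [0, 0, -0.8, -0.2, 0], [0, 0, -1, -0.1, 0], [0, 0, -1, 0, 0], [0, 0, -1, 0, 0], [0, 0, -1, 0, 0]]]}}

```text
t: 51.85
ee_pos: [0.4503, 0.2269, 0.148]
tcp_rot: [-3.141, -0.003, 0.001]
contact_force: [-0.3, -0.7, 0.6]
grip_width: 0.047
finger_force: 0.0
```

```bash
python3 chk.py .441 .2236 .014; python3 near.py .441 .2236 2>/dev/null | tail -2
```

```text
51.9 [0.4506 0.2266 0.1482]
[[ 0.0271 -0.0188]
 [ 0.0189  0.0277]
 [ 0.0158  0.0468]
 [-0.0189 -0.0275]
 [-0.0538  0.0506]
 [-0.0531 -0.0449]]
1 0 0.0472 10.0
2 0 0.0666 [0.4625 0.2376]
3 0 0.0469 10.8
3 1 0.067 [0.441  0.2237]
4 2 0.0697 [0.422  0.2723]
rim -75:20.8(3) -65:20.8(4) -55:21.6(5) -45:22.4(6) -35:23.2(6) -25:23.6(5) -14:19.6(-5) -5:19.2(-5) 5:19.2(-5) 14:19.6(-5) 25:23.6(11) 35:23.2(22) 45:22.4(21) 55:22.0(17) 65:21.2(14) 75:20.8(8)
bore -75:8.4(19) -65:8.4(17) -55:8.4(15) -45:13.6(-13) -35:12.0(-14) -25:10.8(-16) -14:10.0(-15) -5:10.0(-14) 5:10.0(-13) 14:10.4(-11) 25:10.8(-14) 35:12.0(-14) 45:14.0(-13) 55:8.4(15) 65:8.8(17) 75:8.4(20)
```

The rim and bore are centred over the flange within 1 mm, so hub 1 lies flat. The gripper is clear of everything, so I hand in.

```bash
python3 -c "
from workcell import robot
print(robot.job_done())"
```

```text
the job is handed in; nothing more can be done
None
```

Job handed in, verdict not shown: hub 1 (undersize) is in the yellow tray (nudged about 1 cm and turned 10° after placing, but flat), hub 2 (oversize) is in the red tray, hub 3 (good) is flush on a seat, place 4 was empty, and the gauge hangs upright in its stand.

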